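# Fit the shift levers and interlock bar on a gearbox cover

### The job

Finish this gearbox shift cover: put the red transport parts in the grey tray (the three dust caps off the shafts, and the red bar, drawn out from under the bridge and laid flat), then slide the steel interlock bar, tip first, under the bridge until it is fully home against the stop. Fit every lever lying on the bench onto the splined shaft whose collar has its colour, arm pointing the same way as the white pointer and hub fully down on the collar. Leave the other things on the bench where they are.

Things in the scene. Friction and masses are not known exactly. Their poses are not given: they have to be found in the camera images.
- cover: gearbox shift cover: fixed aluminium block 150 x 300 x 50 mm (x, y, z), origin at the centre of its underside, shifted and turned from start to start. On its deck, 50 mm above the bench: a straight channel along its y axis, centre line at own x = -42 mm, and three upright splined shafts at own x = +37 mm, y = -105, 0, +105 mm, in varying colour order
- stop (a point): end of the channel: foot of the stop face, on floor and centre line (cover's y = +120 mm). Axes as the cover's: a bar is pushed home along +y. At its other end (y = -140 mm) the channel is open
- bridge_mouth (a point): channel floor centre below the entry edge of the bridge (cover's y = +55 mm); axes as the cover's. The bridge covers the channel to y = +105 mm: ceiling 16 mm, top 26 mm above the floor, 34 mm between side walls. Before it the channel is open at the top: 40 mm wide, walls 10 mm high, from y = -140 to +30 mm, then slanting walls narrow it to 34 mm at y = +50 mm
- transport_bar: red bar, loose, at first under the bridge, tip to the stop: 160 x 30 x 12 mm along own x, last 20 mm of the tip (+x end) stepped to 26, then 20 mm wide. Upright handle plate 14 mm thick (x), 28 mm wide (y), centred at x = -58 mm, from 12 to 50 mm above the underside. Origin: centre of the underside. 0.16 kg. Lies free in the channel; comes out along the cover's -y
- interlock_bar: steel bar with a black handle, loose on the bench: shape, sizes, origin and axes as the red bar's (tip at its +x end, handle plate at x = -58 mm). When home, its +x points along the cover's +y
- interlock_bar_tip (a point): tip end of the steel bar, at its underside (own x = +80 mm)
- tray: fixed grey open tray, outside 240 x 140 x 25 mm (x, y, z), walls and floor 5 mm; origin: centre of its underside on the bench
- lever_yellow: yellow lever, loose, flat on the bench, or absent: square hub 45 x 45 x 30 mm with a plus-shaped through-hole (four splines: slots 32.4 mm long, 14.4 mm wide, along own x and y); arm along its +x, 18 mm wide, 12 mm high, to a drilled round end 26 mm across, 16 mm high, at x = 100 mm. Origin: centre of the hub's (and hole's) underside; z up. 0.17 to 0.35 kg
- lever_end_yellow (a point): centre of the underside of the yellow lever's drilled round end, 100 mm from the hole's axis
- seat_yellow (a point): yellow shaft: centre of the top of its yellow collar (48 mm across, 20 mm high), where the hub's underside must rest; x axis along the collar's white pointer, z up. Above it a plus-shaped spline (30 mm across, teeth 12 mm wide, along x and y), full size to 21 mm, stepped narrower to 26 mm; then a brass round pilot 13 mm across, coned tip at 41 mm. Fixed, does not turn
- lever_blue: blue lever, loose, flat on the bench, or absent: square hub 45 x 45 x 30 mm with a plus-shaped through-hole (four splines: slots 32.4 mm long, 14.4 mm wide, along own x and y); arm along its +x, 18 mm wide, 12 mm high, to a drilled round end 26 mm across, 16 mm high, at x = 100 mm. Origin: centre of the hub's (and hole's) underside; z up. 0.17 to 0.35 kg
- lever_end_blue (a point): centre of the underside of the blue lever's drilled round end, 100 mm from the hole's axis
- seat_blue (a point): blue shaft: centre of the top of its blue collar (48 mm across, 20 mm high), where the hub's underside must rest; x axis along the collar's white pointer, z up. Above it a plus-shaped spline (30 mm across, teeth 12 mm wide, along x and y), full size to 21 mm, stepped narrower to 26 mm; then a brass round pilot 13 mm across, coned tip at 41 mm. Fixed, does not turn
- lever_green: green lever, loose, flat on the bench, or absent: square hub 45 x 45 x 30 mm with a plus-shaped through-hole (four splines: slots 32.4 mm long, 14.4 mm wide, along own x and y); arm along its +x, 18 mm wide, 12 mm high, to a drilled round end 26 mm across, 16 mm high, at x = 100 mm. Origin: centre of the hub's (and hole's) underside; z up. 0.17 to 0.35 kg
- lever_end_green (a point): centre of the underside of the green lever's drilled round end, 100 mm from the hole's axis
- seat_green (a point): green shaft: centre of the top of its green collar (48 mm across, 20 mm high), where the hub's underside must rest; x axis along the collar's white pointer, z up. Above it a plus-shaped spline (30 mm across, teeth 12 mm wide, along x and y), full size to 21 mm, stepped narrower to 26 mm; then a brass round pilot 13 mm across, coned tip at 41 mm. Fixed, does not turn
- cap_1: red square plastic dust cap, loose, at first standing open side down over one of the three shafts, on its collar: 38 x 38 x 50 mm, walls 2.5 mm, closed top 5 mm; origin: centre of its open underside. Lifts straight off (50 mm). 40 g
- cap_2: red square plastic dust cap, loose, at first standing open side down over one of the three shafts, on its collar: 38 x 38 x 50 mm, walls 2.5 mm, closed top 5 mm; origin: centre of its open underside. Lifts straight off (50 mm). 40 g
- cap_3: red square plastic dust cap, loose, at first standing open side down over one of the three shafts, on its collar: 38 x 38 x 50 mm, walls 2.5 mm, closed top 5 mm; origin: centre of its open underside. Lifts straight off (50 mm). 40 g
- threadlock: bystander: loose red bottle on the bench, to be left alone (44 mm across, 110 mm tall)
- race: bystander: loose steel bearing race on the bench, to be left alone (ring 64 mm across, 18 mm high)
- socket: bystander: loose steel socket on the bench, to be left alone (32 mm across, 50 mm tall)
- mallet: bystander: loose orange mallet on the bench, to be left alone (hand hammer lying on the bench, origin at mid length)
- bearing_box: bystander: loose cardboard box on the bench, to be left alone (100 x 80 x 60 mm)
Mind the look-alikes: they are no part of the job. What is shaped like the interlock_bar but purple is not meant. Leave any orange look-alike of the lever_yellow alone.

How it is judged:
On the way, in this order (a step that is already met when the one before it is completed fails the run):
1. the red transport bar is out of the channel's bridge (distance between transport_bar and stop above 0.18 m), for 0.1 s.
2. the steel interlock bar is home against the stop (distance between interlock_bar_tip and stop below 0.007 m and angle between interlock_bar's own z axis and vertical below 0.08 rad and angle between the x axis of interlock_bar and the y axis of cover, either way round below 0.1 rad), for 0.2 s.
At the end, for the whole second after the job is handed in: the three caps and the red bar, flat, in the tray; steel bar flat in the channel, tip within 7 mm of the stop's foot; each lever present within 4 mm of its colour's shaft axis and of the collar's top, level, round end at least 95 mm along the white pointer; all at rest (all of step 2 and x of transport_bar in the frame of tray between -0.1 and 0.1 m and y of transport_bar in the frame of tray between -0.06 and 0.06 m and z of transport_bar in the frame of tray below 0.015 m and angle between transport_bar's own z axis and vertical below 0.12 rad and linear speed of each of transport_bar, interlock_bar, cap_1, cap_2, cap_3, lever_yellow, lever_blue, lever_green below 0.02 m/s and x of cap_1 in the frame of tray between -0.115 and 0.115 m and y of cap_1 in the frame of tray between -0.065 and 0.065 m and z of each of cap_1, cap_2, cap_3 in the frame of tray below 0.058 m and x of cap_2 in the frame of tray between -0.115 and 0.115 m and y of cap_2 in the frame of tray between -0.065 and 0.065 m and x of cap_3 in the frame of tray between -0.115 and 0.115 m and y of cap_3 in the frame of tray between -0.065 and 0.065 m and horizontal distance between lever_yellow and seat_yellow below 0.004 m and z of lever_yellow in the frame of seat_yellow between -0.004 and 0.004 m and x of lever_end_yellow in the frame of seat_yellow above 0.095 m and angle between each of lever_yellow, lever_blue, lever_green's own z axis and vertical below 0.06 rad and horizontal distance between lever_blue and seat_blue below 0.004 m and z of lever_blue in the frame of seat_blue between -0.004 and 0.004 m and x of lever_end_blue in the frame of seat_blue above 0.095 m and horizontal distance between lever_green and seat_green below 0.004 m and z of lever_green in the frame of seat_green between -0.004 and 0.004 m and x of lever_end_green in the frame of seat_green above 0.095 m); the robot touches nothing.
It fails at once if another thing on the bench is moved more than 3 cm (distance of any of threadlock, race, socket, mallet, bearing_box from where it was at the start of the episode above 0.03 m).
Of lever_yellow, lever_blue, lever_green only 2 to 3 are there at a start; the rules pass over those that are not, and their reading is None.
At some moment in a run one of interlock_bar, lever_yellow, lever_blue, lever_green may be knocked a few centimetres aside while the robot is not near it.
It also fails if it takes over 210 s, if anything falls off the work surface, if the arm or the gripper's body presses on something with over 40 N, if the wrist force passes 120 N, or if a joint passes its speed limit or range.

### The arm

A 6-joint arm with a two-finger parallel gripper is mounted at the origin on the work surface. World frame = base frame: x ahead of the robot, y to its left, z up, the work surface at z = 0. Lengths are in m, angles in rad, forces in N, time in s.
With the tool pointing down it reaches from about 0.3 to 1 m from the base axis. Payload 5.1 kg.
Tool frame: the origin (TCP) lies where the fingers leave the gripper's body, on its centre line; the fingertips stand 78 mm ahead of it and the grasp point (between the pads) lies 59 mm ahead of it (robot.tip_extent is the distance from the TCP to the fingertips, in m); x points along the fingers, y is the direction in which the jaws open and shut, and the axes are right-handed (so a half turn about x gives the same grasp; the last joint's range is limited). The gripper opens to 95 mm and grips with 3 to 60 N. Pads are 20 mm wide; open, the fingers measure 119 mm over their backs; the gripper's body (75 mm by 180 mm) begins 59 mm behind the grasp point.
Start: joints at [1.033, 0.124, 1.65, -0, 1.367, -0.083], TCP at [0.286, 0.584, 0.292] pointing down, gripper open.
Joint ranges: [-2.61, 2.61], [-1.02, 2.33], [0.03, 2.71], [-1.35, 4.49], [0.32, 2.68], [-2.91, 2.91]. Speed limits (rad/s): [2.57, 2.57, 3.14, 3.14, 3.14, 3.14].

### API

Orientations are given as a 3x3 rotation matrix whose columns are the frame's x, y, z axes.
In Python, from plant import telemetry, eyes, ticket, robot gives the robot as it stands. The module is installed in compiled form; this text tells all that it offers.
- The arm moves only by the tool move_arm, never from a script. Its argument "increments" is a list of rows, each a list of 2 entries, a list of its own where there are three numbers: the shift along the tool's x, y, z each as a share of 800 mm, from -1 to 1, then the turn about the tool's x as a share of 2 pi rad, from -1 to 1. A call has 1 to 5 rows; each row shifts and turns the commanded pose from where the row before left it, along the tool's axes as they then stand; what a row does not reach is not made up. A row lasts 1/8 s, in which the tool goes at most 62.5 mm and 10.7 degrees, less where a joint would pass 70% of its speed; a pose out of reach is approached as far as the arm can. A call with a number of a shift or a turn outside -1 to 1 is refused whole. A call with a gripper value outside its range is refused whole. "fingers" is the gripper's target within -1 to 1 (shut at 1, half-way at 0, fully open at -1), set as the call begins (left out, the last holds). The fingers move at their own pace and stop on an object; "squeeze" is the grip in N (left out, the last holds). Time passes only in rows, so rows that do not move let the fingers close. It gives the time, the measured TCP pose, the force and the opening at its end, in the units of the state.
- telemetry.sense(): the state, without advancing time (a new reading comes with each control period).
- eyes.capture(name): name is "side" or "top" or "wrist"; returns the picture (480x640x3 uint8, red, green, blue); there is no depth.
- eyes.camera_model(name): a dict with "K" (3x3 intrinsics, pixels), "pose" (4x4, takes a point from camera to world coordinates). Camera axes: x right, y down, z forward; pixel columns grow to the right and rows downward; lengths in m; the calibration is good to about 2 mm. A picture is of the moment at which its call begins: read the wrist's pose just before it. camera_model takes no time and is no camera call; for the wrist camera it gives the pose at the moment of the call.
- ticket.close_job(): hands the job in, once; it reports no verdict.
The state is a dict: "time": time; "q": joint angles; "joint_vel": joint speeds; "joint_efforts": joint torques, N m; "position": TCP position; "tcp_rot": TCP orientation; "contact_force": force on the tool from outside, world axes, zero at the start; "wrist_torque": the same for the moment, N m; "finger_gap": finger opening in m.
Only numpy, scipy, OpenCV 4.12 (cv2) and the standard library are available. Lean on these libraries where they do the work, as an engineer would, in place of code of your own. Each camera call takes 0.05 s, during which the arm holds its last target. There are 200 camera calls.

## Working session

There is one attempt and no reset: what is moved stays moved. The work goes in short steps, Python scripts to look and compute and a tool call to move; the robot and the scene stay as the last step left them, time stands still between calls to the robot, and variables do not carry over. Pictures are saved under pics/ and viewed, about 12 in all and at most 16, crops included, and the job is handed in when it is done.

Besides the shell and the picture viewer there is one more tool, called after "Request:" by a JSON object that holds its "op" and its "data". move_arm: Moves the arm, as the interface text tells. Its arguments: {"type":"object","properties":{"increments":{"type":"array","items":{"type":"array"}},"fingers":{"type":"number"},"squeeze":{"type":"number"}},"required":["increments"]}

```bash
mkdir -p pics; ls; python3 - <<'E'
from plant import telemetry, eyes, robot
import cv2, numpy as np
s=telemetry.sense(); print({k:np.round(v,3).tolist() for k,v in s.items()})
for n in("top","side","wrist"):
    m=eyes.camera_model(n); print(n,np.round(m["K"],1).tolist(),np.round(m["pose"],3).tolist())
    im=eyes.capture(n); cv2.imwrite(f"pics/{n}0.png",im[:,:,::-1])
print([a for a in dir(robot) if a[0]!='_'])
E
```

```text
pics
{'time': 0.0, 'q': [1.033, 0.125, 1.652, -0.0, 1.367, -0.083], 'joint_vel': [-0.002, 0.0, -0.001, -0.001, -0.0, -0.001], 'joint_efforts': [-0.002, -41.761, -35.993, 0.077, 0.049, -0.0], 'position': [0.285, 0.583, 0.291], 'tcp_rot': [[-0.001, 0.439, 0.898], [-0.002, 0.898, -0.439], [-1.0, -0.002, -0.0]], 'contact_force': [-0.121, -0.65, -0.597], 'wrist_torque': [-0.035, 0.0, -0.014], 'finger_gap': 0.095}
top [[451.9, 0.0, 323.8], [0.0, 451.9, 239.0], [0.0, 0.0, 1.0]] [[0.01, -0.988, 0.157, 0.312], [-1.0, -0.009, 0.008, 0.042], [-0.006, -0.157, -0.988, 1.091], [0.0, 0.0, 0.0, 1.0]]
side [[533.2, 0.0, 317.4], [0.0, 533.2, 241.7], [0.0, 0.0, 1.0]] [[0.98, -0.144, 0.141, 0.355], [-0.201, -0.737, 0.645, -0.668], [0.011, -0.66, -0.751, 0.919], [0.0, 0.0, 0.0, 1.0]]
wrist [[382.0, 0.0, 315.9], [0.0, 382.0, 235.4], [0.0, 0.0, 1.0]] [[0.44, 0.872, 0.215, 0.225], [0.898, -0.426, -0.108, 0.615], [-0.002, 0.241, -0.971, 0.383], [0.0, 0.0, 0.0, 1.0]]
['PlanningError', 'tip_extent']
```

View pics/top0.png

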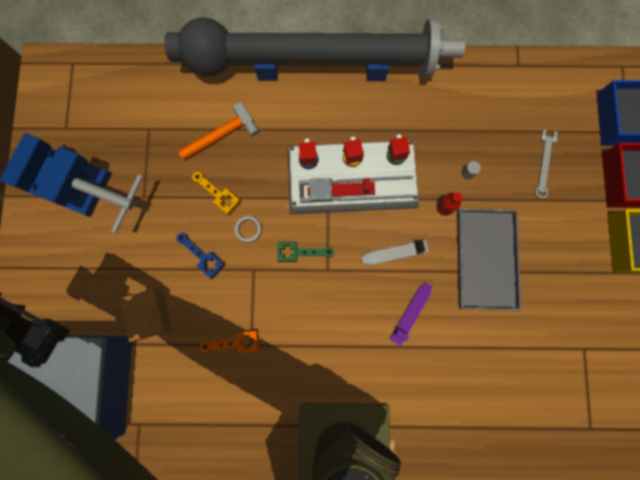

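View pics/side0.png

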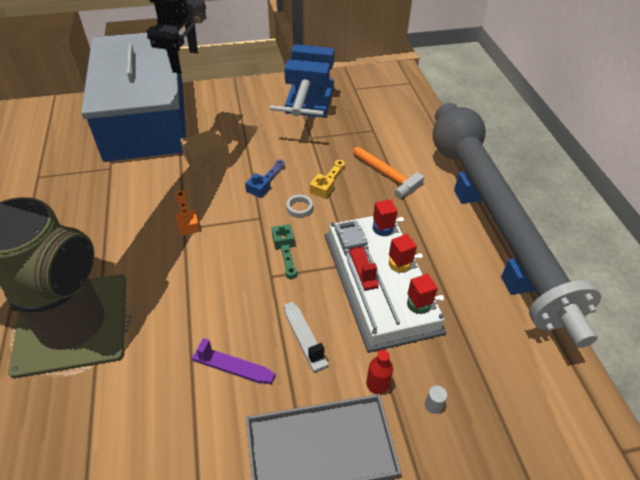

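The top view shows four levers: yellow (217,190), blue (200,255), green (305,252) and an orange decoy (232,342). There are two bars: steel with a black handle (395,252) and a purple decoy (411,314). The red things are three caps (308/353/399,150), the red bar (350,188) and the bottle (450,203). In the side view the collars are blue, yellow, green from far to near.

```bash
cat > h.py <<'E'
from plant import telemetry, eyes, ticket
import cv2, numpy as np
def snap(n,save=None):
    m=eyes.camera_model(n); im=eyes.capture(n)
    if save: cv2.imwrite(f"pics/{save}.png",im[:,:,::-1])
    return im,m
def ray(m,px,z):
    "pixels (N,2) -> world points on plane z"
    px=np.atleast_2d(np.asarray(px,float)); K=m["K"];T=np.asarray(m["pose"])
    d=np.c_[(px[:,0]-K[0][2])/K[0][0],(px[:,1]-K[1][2])/K[1][1],np.ones(len(px))]@T[:3,:3].T
    return T[:3,3]+d*((z-T[2,3])/d[:,2])[:,None]
def proj(m,P):
    T=np.asarray(m["pose"]); c=(np.atleast_2d(P)-T[:3,3])@T[:3,:3]; u=c@np.asarray(m["K"]).T
    return u[:,:2]/u[:,2:]
HSV=dict(red=[(0,150,60),(6,255,255)],yellow=[(20,150,90),(32,255,255)],blue=[(106,110,50),(128,255,255)],green=[(65,90,30),(95,255,255)])
def mask(im,c):
    h=cv2.cvtColor(im,cv2.COLOR_RGB2HSV); k=cv2.inRange(h,*map(np.array,HSV[c]))
    if c=="red": k|=cv2.inRange(h,np.array((174,150,60)),np.array((180,255,255)))
    return k
def blobs(k,amin):
    n,_,s,c=cv2.connectedComponentsWithStats(k); return [(int(s[i,4]),c[i].round(1).tolist(),s[i,:4].tolist()) for i in range(1,n) if s[i,4]>=amin]
def pose():
    s=telemetry.sense(); R=np.array(s["tcp_rot"]); return np.array(s["position"]),np.arctan2(R[1,1],R[0,1]),s
def plan(x,y,zg,yawdeg,n=None,at=None):
    "rows to bring the grasp point to x,y,zg with jaw yaw; horizontal jaw axis y, camera on -z_tool side"
    p,w,s=pose() if at is None else (*at,None)
    t=np.array([x,y,zg+.059]); dy=(np.radians(yawdeg)-w+np.pi)%(2*np.pi)-np.pi; d=t-p
    n=n or int(max(np.ceil(np.linalg.norm(d)/.058),np.ceil(abs(dy)/.17),1)); rows=[]
    for i in range(n):
        c,sn=np.cos(w+dy*i/n),np.sin(w+dy*i/n); e=d/n
        rows.append([[round(float(v)/.8,4) for v in(-e[2],c*e[0]+sn*e[1],sn*e[0]-c*e[1])],round(float(-dy/n/2/np.pi),4)])
    if s: print("q5 goal",round(np.arctan2(y,x)-(w+dy),2))
    for i in range(0,n,5): print(str(rows[i:i+5]).replace(" ",""))
    return t,w+dy
E
python3 - <<'E'
from h import *
for n in("top","side"):
    im=cv2.imread(f"pics/{n}0.png")[:,:,::-1].copy(); m=eyes.camera_model(n)
    for c in HSV:
        print(n,c,[(a,p,ray(m,p,.03 if c!="red" else .1)[0,:2].round(3).tolist()) for a,p,_ in blobs(mask(im,c),25)])
plan(.50,-.03,.40,90)
E
```

```text
top red [(373, [399.0, 148.0], [0.682, -0.12]), (338, [353.3, 149.9], [0.677, -0.016]), (336, [307.4, 152.7], [0.669, 0.089]), (551, [626.1, 175.4], [0.621, -0.632]), (520, [352.9, 188.2], [0.586, -0.015]), (370, [449.5, 202.9], [0.554, -0.231])]
top yellow [(603, [217.0, 193.1], [0.591, 0.31]), (382, [630.8, 237.9], [0.49, -0.676])]
top blue [(143, [264.9, 66.0], [0.923, 0.204]), (160, [377.0, 66.9], [0.922, -0.08]), (731, [622.0, 113.3], [0.802, -0.685]), (920, [19.4, 160.0], [0.67, 0.8]), (1483, [53.1, 173.5], [0.637, 0.713]), (123, [99.8, 176.2], [0.631, 0.598]), (234, [81.1, 204.6], [0.559, 0.637]), (408, [200.8, 255.8], [0.438, 0.341])]
top green [(35, [296.8, 253.7], [0.445, 0.114]), (34, [320.6, 251.7], [0.45, 0.058])]
side red [(551, [384.8, 213.7], [0.667, 0.086]), (607, [402.5, 249.6], [0.674, -0.019]), (650, [364.2, 267.9], [0.585, -0.05]), (699, [422.2, 290.4], [0.679, -0.124]), (842, [379.6, 372.8], [0.552, -0.273])]
side yellow [(561, [325.6, 180.8], [0.582, 0.288]), (104, [398.9, 266.8], [0.678, -0.008])]
side blue [(2334, [310.4, 74.7], [0.638, 0.767]), (3795, [139.7, 133.0], [0.131, 0.568]), (403, [258.5, 184.0], [0.418, 0.307]), (480, [466.0, 189.0], [0.913, 0.194]), (89, [382.3, 230.7], [0.673, 0.1]), (664, [515.8, 277.7], [0.912, -0.084])]
side green [(559, [284.7, 246.0], [0.449, 0.097]), (90, [417.6, 307.9], [0.684, -0.117])]
q5 goal -1.63
[[[-0.0175,-0.0476,0.0482],-0.006],[[-0.0175,-0.0494,0.0463],-0.006],[[-0.0175,-0.0511,0.0444],-0.006],[[-0.0175,-0.0528,0.0425],-0.006],[[-0.0175,-0.0543,0.0404],-0.006]]
[[[-0.0175,-0.0558,0.0383],-0.006],[[-0.0175,-0.0572,0.0362],-0.006],[[-0.0175,-0.0586,0.034],-0.006],[[-0.0175,-0.0598,0.0318],-0.006],[[-0.0175,-0.061,0.0295],-0.006]]
[[[-0.0175,-0.062,0.0271],-0.006],[[-0.0175,-0.063,0.0248],-0.006]]
```

Request:
{"op": "move_arm", "data": {"increments": [[[-0.0175,-0.0476,0.0482],-0.006],[[-0.0175,-0.0494,0.0463],-0.006],[[-0.0175,-0.0511,0.0444],-0.006],[[-0.0175,-0.0528,0.0425],-0.006],[[-0.0175,-0.0543,0.0404],-0.006]], "fingers": -1, "squeeze": 40}}

```text
time: 0.78
position: [0.375, 0.3265, 0.3624]
tcp_rot: [[0.0, 0.262, 0.965], [-0.0, 0.965, -0.262], [-1.0, -0.0, 0.0]]
contact_force: [0.7, 0.0, 0.5]
finger_gap: 0.095
```

Request:
{"op": "move_arm", "data": {"increments": [[[-0.0175,-0.0558,0.0383],-0.006],[[-0.0175,-0.0572,0.0362],-0.006],[[-0.0175,-0.0586,0.034],-0.006],[[-0.0175,-0.0598,0.0318],-0.006],[[-0.0175,-0.061,0.0295],-0.006]]}}

```text
time: 1.4
position: [0.4641, 0.0707, 0.4326]
tcp_rot: [[0.0, 0.076, 0.997], [0.0, 0.997, -0.076], [-1.0, 0.0, 0.0]]
contact_force: [0.0, 0.1, 0.3]
finger_gap: 0.095
```

Request:
{"op": "move_arm", "data": {"increments": [[[-0.0175,-0.062,0.0271],-0.006],[[-0.0175,-0.063,0.0248],-0.006],[[0,0,0],0],[[0,0,0],0]]}}

```text
time: 1.9
position: [0.4994, -0.0297, 0.4597]
tcp_rot: [[-0.001, 0.003, 1.0], [0.001, 1.0, -0.003], [-1.0, 0.001, -0.001]]
contact_force: [0.6, -0.4, -0.4]
finger_gap: 0.0951
```

```bash
python3 - <<'E'
from h import *
p,w,s=pose(); print(p.round(4),np.degrees(w),s["time"])
im,m=snap("wrist","w1")
for c in HSV: print(c,blobs(mask(im,c),40))
E
```

```text
[ 0.4994 -0.0297  0.4597] 89.82907280809191 1.9
red [(1475, [156.1, 243.5], [128, 223, 55, 42]), (1759, [324.0, 266.4], [287, 253, 77, 35]), (72, [403.4, 308.2], [388, 306, 29, 4]), (422, [244.9, 352.1], [229, 346, 35, 15]), (274, [327.5, 350.2], [314, 346, 31, 12]), (135, [409.8, 347.8], [396, 346, 30, 6])]
yellow [(1820, [542.6, 247.4], [509, 218, 79, 61]), (987, [91.8, 329.3], [77, 295, 40, 68]), (993, [539.9, 329.3], [517, 295, 39, 68]), (126, [324.4, 306.5], [313, 303, 24, 8]), (504, [593.6, 378.5], [548, 376, 92, 6])]
blue [(2205, [585.7, 142.4], [546, 105, 83, 82]), (127, [398.9, 303.2], [385, 299, 27, 11])]
green [(1615, [415.9, 156.0], [356, 139, 103, 34])]
```

View pics/w1.png

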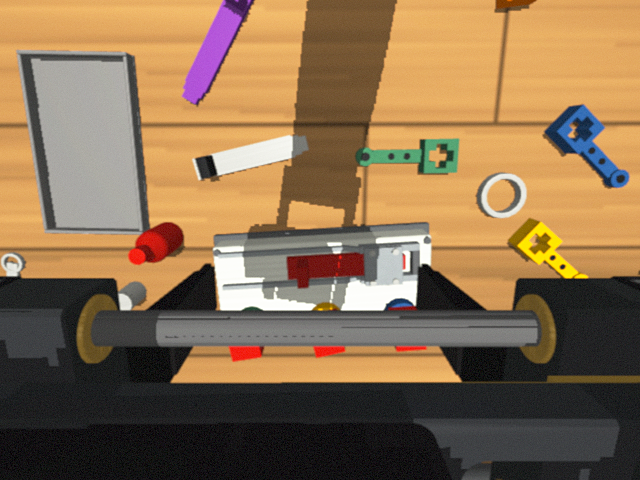

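The wrist view (image right is +y, down is +x) shows the steel bar at (250,157) with its black handle at (205,166), and the purple decoy at (215,50). The green hub is at (440,156), blue at (577,128), yellow at (540,240), the tray at (85,143) and the red bar at (325,266). The gripper hides the caps, so I move further over the cover.

Request:
{"op": "move_arm", "data": {"increments": [[[0,0.002,0.0625],0],[[0,0.002,0.0625],0],[[0,0.002,0.0625],0],[[0,0,0],0],[[0,0,0],0]]}}

```text
time: 2.58
position: [0.6491, -0.024, 0.4598]
tcp_rot: [[-0.001, 0.0, 1.0], [0.0, 1.0, -0.0], [-1.0, 0.0, -0.001]]
contact_force: [0.0, -0.2, 0.3]
finger_gap: 0.0951
```

```bash
python3 - <<'E'
from h import *
p,w,s=pose(); print(p.round(4),np.degrees(w),s["time"])
im,m=snap("wrist","w2")
for c in ("red","green","blue","yellow"):
  for a,q,b in blobs(mask(im,c),60): print(c,a,q,b,ray(m,q,.12)[0].round(3))
cv2.imwrite("pics/w2c.png",cv2.resize(im[80:300,200:480,::-1],None,fx=2.8,fy=2.7,interpolation=cv2.INTER_CUBIC))
E
```

```text
[ 0.6491 -0.024   0.4598] 89.97180618439661 2.575
red 1697 [139.8, 129.3] [107, 111, 63, 36] [ 0.569 -0.214  0.12 ]
red 1863 [321.7, 153.2] [281, 140, 82, 28] [ 0.595 -0.016  0.12 ]
red 1395 [409.3, 216.4] [389, 198, 41, 39] [0.666 0.085 0.12 ]
red 1138 [321.9, 221.6] [304, 200, 37, 44] [ 0.672 -0.016  0.12 ]
red 1346 [235.8, 226.3] [214, 205, 43, 43] [ 0.678 -0.115  0.12 ]
green 2279 [420.4, 36.8] [355, 15, 110, 43] [0.478 0.085 0.12 ]
green 63 [256.8, 216.3] [254, 207, 6, 20] [ 0.666 -0.091  0.12 ]
blue 2201 [601.5, 30.2] [558, 0, 82, 75] [0.472 0.271 0.12 ]
blue 68 [401.3, 195.2] [391, 193, 22, 5] [0.642 0.074 0.12 ]
blue 63 [386.7, 210.7] [385, 200, 4, 21] [0.66  0.058 0.12 ]
blue 969 [279.1, 362.9] [260, 347, 37, 32] [ 0.855 -0.07   0.12 ]
blue 206 [446.0, 368.8] [439, 351, 20, 28] [0.864 0.143 0.12 ]
yellow 2528 [557.5, 147.0] [517, 110, 86, 81] [0.589 0.243 0.12 ]
yellow 70 [318.2, 200.0] [309, 197, 20, 7] [ 0.647 -0.02   0.12 ]
yellow 843 [567.2, 250.6] [510, 219, 113, 66] [0.707 0.273 0.12 ]
yellow 1002 [91.9, 328.7] [77, 295, 39, 68] [ 0.807 -0.3    0.12 ]
yellow 978 [539.9, 329.3] [516, 295, 40, 68] [0.809 0.255 0.12 ]
yellow 479 [593.9, 378.5] [548, 376, 92, 6] [0.878 0.333 0.12 ]
```

View pics/w2c.png

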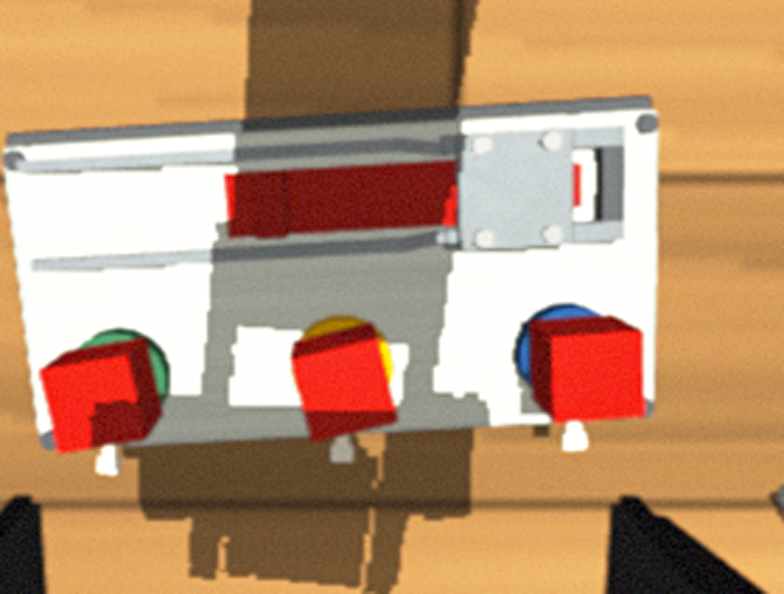

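The crop shows the cover with its bridge at right, i.e. +y. The collars are green, yellow, blue at crop (110,390), (345,370), (590,360), with white pointers toward +x. Green and yellow caps are turned about 20°, blue about 5°.

```bash
cat >> h.py <<'E'
def tophue(im,lo): # bright lit pixels of saturated red
    return cv2.morphologyEx(((im[:,:,0]>lo)&(im[:,:,1]<60)).astype(np.uint8)*255,cv2.MORPH_OPEN,np.ones((3,3)))
E
python3 - <<'E'
from h import *
im=cv2.imread("pics/w2.png")[:,:,::-1].copy(); m=eyes.camera_model("wrist")
C=np.array([[5,140],[655,98],[655,412],[42,440]])/[2.8,2.7]+[200,80]
P=ray(m,C,.05)[:,:2]; print("corners",P.round(3).tolist(), [np.linalg.norm(P[i]-P[i-1]).round(3) for i in range(4)])
c=P.mean(0); yv=(P[1]-P[0]+P[2]-P[3]); yw=np.arctan2(yv[1],yv[0]); yv/=np.linalg.norm(yv); xv=np.array([yv[1],-yv[0]]); print("cover",c.round(4),"y dir deg",np.degrees(yw).round(1))
for y in(-.105,0,.105): print("shaft",(c+.037*xv+y*yv).round(4))
print("mouth",(c-.042*xv+.055*yv).round(4),"stop",(c-.042*xv+.12*yv).round(4),"redbar handle",(c-.042*xv-.018*yv).round(4))
T=np.array([[108,460],[342,448],[575,436]])/[2.8,2.7]+[200,80]; print("pointer tips z.07",ray(m,T,.065)[:,:2].round(4).tolist())
k=mask(im,"red")
for (x,y,w,h) in((389,198,41,39),(304,200,37,44),(214,205,43,43)):
    sub=im[y:y+h,x:x+w]; kk=k[y:y+h,x:x+w]; r=sub[:,:,0][kk>0]; t,_=cv2.threshold(r,0,255,cv2.THRESH_OTSU); b=((kk>0)&(sub[:,:,0]>t)).astype(np.uint8)
    pts=np.argwhere(b)[:,::-1]+[x,y]; W=ray(m,pts,.12)[:,:2].astype(np.float32); rc=cv2.minAreaRect(W*1000); print("cap",t,len(pts),np.round(rc[0],1),np.round(rc[1],1),round(rc[2],1))
E
```

```text
corners [[0.571, -0.168], [0.552, 0.126], [0.703, 0.136], [0.717, -0.161]] [np.float64(0.146), np.float64(0.294), np.float64(0.151), np.float64(0.297)]
cover [ 0.6357 -0.0167] y dir deg 93.2
shaft [ 0.6784 -0.1195]
shaft [ 0.6726 -0.0146]
shaft [0.6669 0.0902]
mouth [0.5907 0.036 ] stop [0.5871 0.1009] redbar handle [ 0.5947 -0.0369]
pointer tips z.07 [[0.7231, -0.1259], [0.7171, -0.0149], [0.7112, 0.0949]]
cap 181.0 1036 [669.9  88.8] [38.3 37.1] 4.1
cap 188.0 731 [672.6 -16.2] [31.3 36.7] 12.6
cap 183.0 740 [ 681.8 -120. ] [38.1 38. ] 9.6
```

```bash
python3 - <<'E'
from h import *
m=eyes.camera_model("wrist"); m1=dict(K=m["K"],pose=np.array(m["pose"]).copy()); m1["pose"][:3,3]+=[.4994-.6491,-.0297+.024,0]
mt=eyes.camera_model("top")
for mm,c in((m1,[[18,52],[132,52],[148,233],[45,235]]),(mt,[[460,210],[519,210],[521,308],[461,307]])):
    P=ray(mm,c,.025)[:,:2]; e=[np.linalg.norm(P[i]-P[i-1]).round(3) for i in range(4)]; print(P.round(3).tolist(),P.mean(0).round(3),e)
a=plan(.681,-.120,.20,104); a=plan(.681,-.120,.105,104,at=a)
E
```

```text
[[0.322, -0.407], [0.322, -0.262], [0.559, -0.267], [0.562, -0.414]] [ 0.441 -0.338] [np.float64(0.24), np.float64(0.145), np.float64(0.237), np.float64(0.147)]
[[0.555, -0.277], [0.556, -0.418], [0.323, -0.41], [0.324, -0.271]] [ 0.44  -0.344] [np.float64(0.231), np.float64(0.142), np.float64(0.233), np.float64(0.139)]
q5 goal -1.99
[[[0.063,-0.0299,0.0101],-0.0098],[[0.063,-0.0304,0.0083],-0.0098],[[0.063,-0.0309,0.0064],-0.0098],[[0.063,-0.0312,0.0045],-0.0098]]
[[[0.0594,0.0,0.0],-0.0],[[0.0594,0.0,0.0],-0.0]]
```

Request:
{"op": "move_arm", "data": {"increments": [[[0.063,-0.0299,0.0101],-0.0098],[[0.063,-0.0304,0.0083],-0.0098],[[0.063,-0.0309,0.0064],-0.0098],[[0.063,-0.0312,0.0045],-0.0098],[[0,0,0],0]]}}

```text
time: 3.25
position: [0.6788, -0.1214, 0.2539]
tcp_rot: [[-0.009, -0.239, 0.971], [0.002, 0.971, 0.239], [-1.0, 0.004, -0.008]]
contact_force: [0.2, -0.1, 0.4]
finger_gap: 0.0952
```

Request:
{"op": "move_arm", "data": {"increments": [[[0.056,0,0],0],[[0.056,0,0],0],[[0,0,0],0]]}}

```text
time: 3.62
position: [0.6801, -0.1197, 0.168]
tcp_rot: [[-0.004, -0.242, 0.97], [0.001, 0.97, 0.242], [-1.0, 0.002, -0.004]]
contact_force: [0.4, 0.2, 0.4]
finger_gap: 0.0948
```

Request:
{"op": "move_arm", "data": {"increments": [[[0,0,0],0],[[0,0,0],0],[[0,0,0],0],[[0,0,0],0]], "fingers": 1, "squeeze": 20}}

```text
time: 4.12
position: [0.6821, -0.1212, 0.1701]
tcp_rot: [[0.001, -0.241, 0.97], [-0.0, 0.97, 0.241], [-1.0, -0.001, 0.001]]
contact_force: [0.2, -0.2, 0.1]
finger_gap: 0.0606
```

Request:
{"op": "move_arm", "data": {"increments": [[[-0.035,0,0],0],[[-0.07,0,0],0],[[-0.07,0,0],0],[[0,0,0],0]]}}

```text
time: 4.62
position: [0.684, -0.1217, 0.3172]
tcp_rot: [[0.012, -0.241, 0.97], [-0.003, 0.97, 0.241], [-1.0, -0.006, 0.011]]
contact_force: [-0.1, -0.3, -0.2]
finger_gap: 0.0206
```

```bash
python3 - <<'E'
from h import *
p,w,s=pose(); print(s["finger_gap"],s["time"])
im,m=snap("wrist","w3")
a=plan(.37,-.315,.20,90); a=plan(.37,-.315,.047,90,at=a)
E
```

```text
0.020637697895817844 4.625
q5 goal -2.28
[[[0.0097,-0.0201,-0.0626],0.0055],[[0.0097,-0.0222,-0.0618],0.0055],[[0.0097,-0.0244,-0.061],0.0055],[[0.0097,-0.0265,-0.0601],0.0055],[[0.0097,-0.0285,-0.0592],0.0055]]
[[[0.0097,-0.0306,-0.0581],0.0055],[[0.0097,-0.0326,-0.057],0.0055]]
[[[0.0638,0.0,0.0],-0.0],[[0.0638,0.0,0.0],-0.0],[[0.0638,0.0,0.0],-0.0]]
```

The fingers close at about 70 mm/s, so I lifted too early. I reopen part-way and retry with a longer wait.

Request:
{"op": "move_arm", "data": {"increments": [[[0,0,0],0],[[0,0,0],0],[[0,0,0],0],[[0,0,0],0],[[0,0,0],0]], "fingers": -0.5}}

```text
time: 5.3
position: [0.6818, -0.1211, 0.3089]
tcp_rot: [[-0.0, -0.241, 0.97], [0.0, 0.97, 0.241], [-1.0, 0.0, -0.0]]
contact_force: [-0.3, 0.6, -1.1]
finger_gap: 0.0612
```

```bash
python3 - <<'E'
from h import *
p,w,s=pose(); print(s["finger_gap"],s["time"],p)
im,m=snap("top","t3")
for a,q,b in blobs(mask(im,"red"),60): print(a,q,b,ray(m,q,.12)[0].round(3))
plan(.681,-.120,.110,104)
E
```

```text
0.061155349057873294 5.3 [ 0.68177966 -0.12110768  0.3088863 ]
348 [353.6, 149.7] [344, 138, 20, 25] [ 0.67  -0.015  0.12 ]
334 [307.4, 152.7] [299, 142, 17, 23] [0.662 0.088 0.12 ]
625 [625.1, 176.0] [608, 143, 32, 64] [ 0.614 -0.616  0.12 ]
447 [350.0, 188.2] [332, 179, 39, 17] [ 0.581 -0.007  0.12 ]
q5 goal -1.99
[[[0.0583,0.0005,-0.0002],-0.0],[[0.0583,0.0005,-0.0002],-0.0],[[0.0583,0.0005,-0.0002],-0.0]]
```

Request:
{"op": "move_arm", "data": {"increments": [[[0,0,0],0],[[0.058,0,0],0],[[0.058,0,0],0],[[0.058,0,0],0],[[0,0,0],0]]}}

```text
time: 5.98
position: [0.679, -0.1204, 0.1646]
tcp_rot: [[-0.009, -0.241, 0.97], [0.002, 0.97, 0.241], [-1.0, 0.005, -0.009]]
contact_force: [-0.8, -1.2, -0.1]
finger_gap: 0.0717
```

Request:
{"op": "move_arm", "data": {"increments": [[[0,0,0],0],[[0,0,0],0],[[0,0,0],0],[[0,0,0],0],[[0,0,0],0]], "fingers": 1}}

```text
time: 6.6
position: [0.6824, -0.1213, 0.1714]
tcp_rot: [[0.002, -0.241, 0.97], [-0.0, 0.97, 0.241], [-1.0, -0.001, 0.002]]
contact_force: [-0.6, 0.7, 4.8]
finger_gap: 0.0387
```

Request:
{"op": "move_arm", "data": {"increments": [[[0,0,0],0],[[-0.025,0,0],0],[[-0.06,0,0],0],[[-0.06,0,0],0],[[0,0,0],0]]}}

```text
time: 7.22
position: [0.6836, -0.1216, 0.2933]
tcp_rot: [[0.01, -0.242, 0.97], [-0.003, 0.97, 0.242], [-1.0, -0.005, 0.009]]
contact_force: [-0.1, -0.1, -0.5]
finger_gap: 0.0381
```

```bash
python3 - <<'E'
from h import *
a=plan(.37,-.315,.20,90); a=plan(.37,-.315,.048,90,at=a)
E
```

```text
q5 goal -2.28
[[[0.0061,-0.02,-0.0627],0.0055],[[0.0061,-0.0221,-0.0619],0.0055],[[0.0061,-0.0243,-0.0611],0.0055],[[0.0061,-0.0264,-0.0603],0.0055],[[0.0061,-0.0285,-0.0593],0.0055]]
[[[0.0061,-0.0305,-0.0583],0.0055],[[0.0061,-0.0326,-0.0572],0.0055]]
[[[0.0633,0.0,0.0],-0.0],[[0.0633,0.0,0.0],-0.0],[[0.0633,0.0,0.0],-0.0]]
```

Request:
{"op": "move_arm", "data": {"increments": [[[0.0061,-0.02,-0.0627],0.0055],[[0.0061,-0.0221,-0.0619],0.0055],[[0.0061,-0.0243,-0.0611],0.0055],[[0.0061,-0.0264,-0.0603],0.0055],[[0.0061,-0.0285,-0.0593],0.0055]]}}

```text
time: 7.85
position: [0.4557, -0.2595, 0.2603]
tcp_rot: [[-0.002, -0.07, 0.998], [0.001, 0.998, 0.07], [-1.0, 0.001, -0.002]]
contact_force: [0.4, -0.4, -0.4]
finger_gap: 0.0384
```

Request:
{"op": "move_arm", "data": {"increments": [[[0.0061,-0.0305,-0.0583],0.0055],[[0.0061,-0.0326,-0.0572],0.0055],[[0,0,0],0],[[0.06,0,0],0],[[0.06,0,0],0]]}}

```text
time: 8.48
position: [0.3688, -0.3145, 0.155]
tcp_rot: [[0.001, -0.002, 1.0], [-0.001, 1.0, 0.002], [-1.0, -0.001, 0.001]]
contact_force: [0.5, -0.1, -0.2]
finger_gap: 0.0379
```

Request:
{"op": "move_arm", "data": {"increments": [[[0.04,0,0],0],[[0.0299,0,0],0],[[0,0,0],0],[[0,0,0],0]]}}

```text
time: 8.98
position: [0.3686, -0.3141, 0.0994]
tcp_rot: [[-0.001, -0.003, 1.0], [0.001, 1.0, 0.003], [-1.0, 0.001, -0.001]]
contact_force: [0.1, -0.4, -0.6]
finger_gap: 0.0381
```

Request:
{"op": "move_arm", "data": {"increments": [[[0,0,0],0],[[0,0,0],0],[[0,0,0],0],[[0,0,0],0],[[0,0,0],0]], "fingers": -0.4}}

```text
time: 9.6
position: [0.3683, -0.3148, 0.0998]
tcp_rot: [[0.0, -0.002, 1.0], [-0.0, 1.0, 0.002], [-1.0, -0.0, 0.0]]
contact_force: [-0.2, 0.3, 0.4]
finger_gap: 0.0664
```

Request:
{"op": "move_arm", "data": {"increments": [[[-0.07,0,0],0],[[-0.07,0,0],0],[[-0.07,0,0],0],[[0,0,0],0],[[0,0,0],0]]}}

```text
time: 10.22
position: [0.3681, -0.3145, 0.2673]
tcp_rot: [[-0.0, -0.002, 1.0], [0.0, 1.0, 0.002], [-1.0, 0.0, -0.0]]
contact_force: [-0.2, -0.1, 0.5]
finger_gap: 0.0665
```

```bash
python3 - <<'E'
from h import *
im,m=snap("wrist","w4")
for a,q,b in blobs(mask(im,"red"),100): print(a,q,b,ray(m,q,.05)[0].round(3))
a=plan(.676,-.0155,.20,105); a=plan(.676,-.0155,.110,105,at=a);
print('back'); a=plan(.676,-.0155,.21,105,at=a); a=plan(.44,-.315,.20,90,at=a); a=plan(.44,-.315,.048,90,at=a)
E
```

```text
2355 [316.4, 219.7] [294, 194, 46, 53] [ 0.364 -0.313  0.05 ]
q5 goal -1.86
[[[0.0011,0.0466,0.0483],-0.0052],[[0.0011,0.045,0.0497],-0.0052],[[0.0011,0.0433,0.0512],-0.0052],[[0.0011,0.0417,0.0526],-0.0052],[[0.0011,0.0399,0.0539],-0.0052]]
[[[0.0011,0.0382,0.0551],-0.0052],[[0.0011,0.0363,0.0564],-0.0052],[[0.0011,0.0345,0.0575],-0.0052]]
[[[0.0563,0.0,0.0],-0.0],[[0.0563,0.0,0.0],-0.0]]
back
[[[-0.0625,0.0,0.0],-0.0],[[-0.0625,0.0,0.0],-0.0]]
[[[0.0018,-0.0408,-0.0545],0.006],[[0.0018,-0.0428,-0.053],0.006],[[0.0018,-0.0447,-0.0514],0.006],[[0.0018,-0.0466,-0.0496],0.006],[[0.0018,-0.0484,-0.0479],0.006]]
[[[0.0018,-0.0502,-0.046],0.006],[[0.0018,-0.0519,-0.0441],0.006]]
[[[0.0633,0.0,0.0],-0.0],[[0.0633,0.0,0.0],-0.0],[[0.0633,0.0,0.0],-0.0]]
```

The first cap stands in the tray at about (.364,-.313). The yellow shaft's cap is next, in one sequence.

Request:
{"op": "move_arm", "data": {"increments": [[[0.0011,0.0466,0.0483],-0.0052],[[0.0011,0.045,0.0497],-0.0052],[[0.0011,0.0433,0.0512],-0.0052],[[0.0011,0.0417,0.0526],-0.0052],[[0.0011,0.0399,0.0539],-0.0052]]}}

```text
time: 10.9
position: [0.5611, -0.1262, 0.2605]
tcp_rot: [[-0.004, -0.166, 0.986], [0.001, 0.986, 0.166], [-1.0, 0.002, -0.004]]
contact_force: [0.7, -0.8, 0.2]
finger_gap: 0.0666
```

Request:
{"op": "move_arm", "data": {"increments": [[[0.0011,0.0382,0.0551],-0.0052],[[0.0011,0.0363,0.0564],-0.0052],[[0.0011,0.0345,0.0575],-0.0052],[[0,0,0],0],[[0,0,0],0]]}}

```text
time: 11.52
position: [0.6754, -0.0159, 0.2582]
tcp_rot: [[-0.004, -0.26, 0.965], [-0.0, 0.965, 0.26], [-1.0, 0.001, -0.004]]
contact_force: [-0.0, 0.2, -0.6]
finger_gap: 0.0664
```

Request:
{"op": "move_arm", "data": {"increments": [[[0.0563,0,0],0],[[0.0563,0,0],0],[[0,0,0],0],[[0,0,0],0]]}}

```text
time: 12.02
position: [0.6766, -0.0167, 0.1723]
tcp_rot: [[0.002, -0.259, 0.966], [-0.0, 0.966, 0.259], [-1.0, -0.001, 0.002]]
contact_force: [1.0, -0.1, 0.5]
finger_gap: 0.0667
```

Request:
{"op": "move_arm", "data": {"increments": [[[0,0,0],0],[[0,0,0],0],[[0,0,0],0],[[0,0,0],0],[[0,0,0],0]], "fingers": 1}}

```text
time: 12.65
position: [0.6767, -0.0158, 0.1714]
tcp_rot: [[0.001, -0.26, 0.966], [-0.0, 0.966, 0.26], [-1.0, -0.0, 0.001]]
contact_force: [-1.2, 0.9, 3.1]
finger_gap: 0.0379
```

Request:
{"op": "move_arm", "data": {"increments": [[[0,0,0],0],[[-0.02,0,0],0],[[-0.0525,0,0],0],[[-0.0525,0,0],0],[[0,0,0],0]]}}

```text
time: 13.28
position: [0.6781, -0.016, 0.2766]
tcp_rot: [[0.008, -0.26, 0.965], [-0.001, 0.965, 0.26], [-1.0, -0.003, 0.008]]
contact_force: [0.3, -0.3, 0.5]
finger_gap: 0.038
```

Request:
{"op": "move_arm", "data": {"increments": [[[0.0018,-0.0408,-0.0545],0.006],[[0.0018,-0.0428,-0.053],0.006],[[0.0018,-0.0447,-0.0514],0.006],[[0.0018,-0.0466,-0.0496],0.006],[[0.0018,-0.0484,-0.0479],0.006]]}}

```text
time: 13.9
position: [0.5061, -0.2307, 0.2619]
tcp_rot: [[-0.002, -0.074, 0.997], [0.001, 0.997, 0.074], [-1.0, 0.001, -0.002]]
contact_force: [0.4, -0.2, -0.3]
finger_gap: 0.0378
```

Request:
{"op": "move_arm", "data": {"increments": [[[0.0018,-0.0502,-0.046],0.006],[[0.0018,-0.0519,-0.0441],0.006],[[0,0,0],0],[[0.06,0,0],0],[[0.06,0,0],0]]}}

```text
time: 14.52
position: [0.441, -0.3148, 0.1634]
tcp_rot: [[0.001, -0.0, 1.0], [0.0, 1.0, 0.0], [-1.0, 0.0, 0.001]]
contact_force: [-0.6, 0.1, -0.4]
finger_gap: 0.0381
```

Request:
{"op": "move_arm", "data": {"increments": [[[0.04,0,0],0],[[0.0299,0,0],0],[[0,0,0],0],[[0,0,0],0]]}}

```text
time: 15.02
position: [0.4409, -0.3147, 0.1084]
tcp_rot: [[-0.001, -0.0, 1.0], [0.001, 1.0, 0.0], [-1.0, 0.001, -0.001]]
contact_force: [-0.4, 0.6, 0.1]
finger_gap: 0.0376
```

Request:
{"op": "move_arm", "data": {"increments": [[[0,0,0],0],[[0,0,0],0],[[0,0,0],0],[[0,0,0],0],[[0,0,0],0]], "fingers": -0.4}}

```text
time: 15.65
position: [0.4406, -0.3156, 0.1087]
tcp_rot: [[0.0, 0.001, 1.0], [-0.0, 1.0, -0.001], [-1.0, -0.0, 0.0]]
contact_force: [-0.0, 0.7, -0.4]
finger_gap: 0.0664
```

Request:
{"op": "move_arm", "data": {"increments": [[[-0.07,0,0],0],[[-0.07,0,0],0],[[-0.07,0,0],0],[[0,0,0],0],[[0,0,0],0]]}}

```text
time: 16.27
position: [0.4404, -0.3153, 0.2762]
tcp_rot: [[-0.0, 0.001, 1.0], [0.0, 1.0, -0.001], [-1.0, 0.0, -0.0]]
contact_force: [0.2, 1.2, -0.5]
finger_gap: 0.0667
```

```bash
python3 - <<'E'
from h import *
im,m=snap("wrist","w5")
for a,q,b in blobs(mask(im,"red"),100): print(a,q,b,ray(m,q,.05)[0].round(3))
a=plan(.670,.089,.20,94); a=plan(.670,.089,.110,94,at=a);
print('back'); a=plan(.670,.089,.21,94,at=a); a=plan(.51,-.315,.20,90,at=a); a=plan(.51,-.315,.048,90,at=a)
E
```

```text
2266 [317.5, 132.6] [294, 108, 48, 50] [ 0.367 -0.313  0.05 ]
2226 [316.5, 219.2] [294, 194, 46, 51] [ 0.438 -0.313  0.05 ]
1419 [389.0, 363.8] [364, 346, 51, 36] [ 0.576 -0.246  0.05 ]
q5 goal -1.51
[[[0.0022,0.0561,0.0319],-0.0012],[[0.0022,0.0559,0.0323],-0.0012],[[0.0022,0.0556,0.0328],-0.0012],[[0.0022,0.0554,0.0332],-0.0012],[[0.0022,0.0551,0.0336],-0.0012]]
[[[0.0022,0.0548,0.0341],-0.0012],[[0.0022,0.0546,0.0345],-0.0012],[[0.0022,0.0543,0.0349],-0.0012],[[0.0022,0.054,0.0354],-0.0012]]
[[[0.0563,0.0,0.0],-0.0],[[0.0563,0.0,0.0],-0.0]]
back
[[[-0.0625,0.0,0.0],-0.0],[[-0.0625,0.0,0.0],-0.0]]
[[[0.0016,-0.0612,-0.0293],0.0014],[[0.0016,-0.0615,-0.0288],0.0014],[[0.0016,-0.0617,-0.0283],0.0014],[[0.0016,-0.062,-0.0277],0.0014],[[0.0016,-0.0622,-0.0272],0.0014]]
[[[0.0016,-0.0624,-0.0266],0.0014],[[0.0016,-0.0627,-0.0261],0.0014],[[0.0016,-0.0629,-0.0255],0.0014]]
[[[0.0633,0.0,0.0],-0.0],[[0.0633,0.0,0.0],-0.0],[[0.0633,0.0,0.0],-0.0]]
```

Request:
{"op": "move_arm", "data": {"increments": [[[0.0022,0.0561,0.0319],-0.0012],[[0.0022,0.0559,0.0323],-0.0012],[[0.0022,0.0556,0.0328],-0.0012],[[0.0022,0.0554,0.0332],-0.0012],[[0.0022,0.0551,0.0336],-0.0012]]}}

```text
time: 16.95
position: [0.5681, -0.0894, 0.2649]
tcp_rot: [[-0.004, -0.037, 0.999], [0.001, 0.999, 0.037], [-1.0, 0.001, -0.004]]
contact_force: [1.0, -0.7, 0.1]
finger_gap: 0.0666
```

Request:
{"op": "move_arm", "data": {"increments": [[[0.0022,0.0548,0.0341],-0.0012],[[0.0022,0.0546,0.0345],-0.0012],[[0.0022,0.0543,0.0349],-0.0012],[[0.0022,0.054,0.0354],-0.0012],[[0,0,0],0]]}}

```text
time: 17.58
position: [0.6707, 0.091, 0.257]
tcp_rot: [[-0.005, -0.071, 0.997], [0.0, 0.997, 0.071], [-1.0, 0.0, -0.005]]
contact_force: [-0.4, -0.4, 0.4]
finger_gap: 0.0663
```

Request:
{"op": "move_arm", "data": {"increments": [[[0,0,0],0],[[0.0563,0,0],0],[[0.0563,0,0],0],[[0,0,0],0],[[0,0,0],0]]}}

```text
time: 18.2
position: [0.6714, 0.0874, 0.1723]
tcp_rot: [[0.002, -0.066, 0.998], [-0.0, 0.998, 0.066], [-1.0, -0.0, 0.002]]
contact_force: [0.0, 0.3, 0.0]
finger_gap: 0.0666
```

Request:
{"op": "move_arm", "data": {"increments": [[[0,0,0],0],[[0,0,0],0],[[0,0,0],0],[[0,0,0],0],[[0,0,0],0]], "fingers": 1}}

```text
time: 18.82
position: [0.6713, 0.0883, 0.1715]
tcp_rot: [[0.001, -0.067, 0.998], [0.0, 0.998, 0.067], [-1.0, 0.0, 0.001]]
contact_force: [-0.6, 0.7, 3.4]
finger_gap: 0.0377
```

Request:
{"op": "move_arm", "data": {"increments": [[[0,0,0],0],[[-0.02,0,0],0],[[-0.0525,0,0],0],[[-0.0525,0,0],0],[[0,0,0],0]]}}

```text
time: 19.45
position: [0.6728, 0.0883, 0.2767]
tcp_rot: [[0.009, -0.067, 0.998], [0.0, 0.998, 0.067], [-1.0, -0.0, 0.009]]
contact_force: [0.4, -0.1, -0.6]
finger_gap: 0.0379
```

```bash
python3 - <<'E'
from h import *
m=eyes.camera_model("wrist"); im,m=snap("wrist","w6")
a=plan(.492,-.315,.20,90); a=plan(.492,-.315,.057,90,at=a)
# bottle by top+side triangulation of start pictures
L=[]
for n in("top","side"):
    im=cv2.imread(f"pics/{n}0.png")[:,:,::-1].copy(); mm=eyes.camera_model(n)
    b=max((b for b in blobs(mask(im,"red"),200) if (b[1][0]>430 and b[1][0]<470 if n=="top" else b[1][1]>340)),key=lambda b:b[0]); L.append(ray(mm,b[1],.05)[0]); L.append(ray(mm,b[1],0.)[0])
print(np.round(L,3).tolist())
E
```

```text
q5 goal -2.14
[[[0.0023,-0.061,-0.0323],0.0013],[[0.0023,-0.0612,-0.0317],0.0013],[[0.0023,-0.0615,-0.0312],0.0013],[[0.0023,-0.0618,-0.0307],0.0013],[[0.0023,-0.062,-0.0302],0.0013]]
[[[0.0023,-0.0623,-0.0297],0.0013],[[0.0023,-0.0625,-0.0291],0.0013],[[0.0023,-0.0628,-0.0286],0.0013]]
[[[0.0596,0.0,0.0],-0.0],[[0.0596,0.0,0.0],-0.0],[[0.0596,0.0,0.0],-0.0]]
[[0.566, -0.245, 0.05], [0.578, -0.259, 0.0], [0.564, -0.249, 0.05], [0.577, -0.225, -0.0]]
```

Request:
{"op": "move_arm", "data": {"increments": [[[0.0023,-0.061,-0.0323],0.0013],[[0.0023,-0.0612,-0.0317],0.0013],[[0.0023,-0.0615,-0.0312],0.0013],[[0.0023,-0.0618,-0.0307],0.0013],[[0.0023,-0.062,-0.0302],0.0013]]}}

```text
time: 20.12
position: [0.5569, -0.1649, 0.2591]
tcp_rot: [[-0.004, -0.026, 1.0], [0.001, 1.0, 0.026], [-1.0, 0.001, -0.004]]
contact_force: [0.5, -0.9, -0.3]
finger_gap: 0.038
```

Request:
{"op": "move_arm", "data": {"increments": [[[0.0023,-0.0623,-0.0297],0.0013],[[0.0023,-0.0625,-0.0291],0.0013],[[0.0023,-0.0628,-0.0286],0.0013],[[0,0,0],0],[[0,0,0],0]]}}

```text
time: 20.75
position: [0.4911, -0.3145, 0.2544]
tcp_rot: [[-0.002, -0.001, 1.0], [0.002, 1.0, 0.001], [-1.0, 0.002, -0.002]]
contact_force: [0.5, -0.2, 0.1]
finger_gap: 0.0381
```

Request:
{"op": "move_arm", "data": {"increments": [[[0.0596,0,0],0],[[0.0596,0,0],0],[[0.04,0,0],0],[[0.0196,0,0],0],[[0,0,0],0]]}}

```text
time: 21.38
position: [0.4916, -0.3139, 0.1119]
tcp_rot: [[-0.002, -0.003, 1.0], [0.002, 1.0, 0.003], [-1.0, 0.002, -0.002]]
contact_force: [-0.1, -0.7, -0.1]
finger_gap: 0.0377
```

Request:
{"op": "move_arm", "data": {"increments": [[[0,0,0],0],[[0,0,0],0],[[0,0,0],0],[[0,0,0],0],[[0,0,0],0]], "fingers": -0.4}}

```text
time: 22.0
position: [0.4916, -0.3153, 0.1131]
tcp_rot: [[0.0, -0.002, 1.0], [-0.0, 1.0, 0.002], [-1.0, -0.0, 0.0]]
contact_force: [-0.5, -0.4, 0.2]
finger_gap: 0.0664
```

Request:
{"op": "move_arm", "data": {"increments": [[[-0.07,0,0],0],[[-0.07,0,0],0],[[-0.07,0,0],0],[[-0.07,0,0],0],[[0,0,0],0]]}}

```text
time: 22.62
position: [0.4932, -0.3164, 0.3441]
tcp_rot: [[0.009, -0.002, 1.0], [-0.007, 1.0, 0.002], [-1.0, -0.007, 0.009]]
contact_force: [0.0, -0.5, 0.1]
finger_gap: 0.0668
```

```bash
python3 - <<'E'
from h import *
im,m=snap("wrist","w7")
for a,q,b in blobs(mask(im,"red"),100): print(a,q,b,ray(m,q,.05)[0].round(3))
a=plan(.66,-.015,.36,93.3)
E
```

```text
1873 [321.2, 74.2] [302, 51, 40, 48] [ 0.368 -0.312  0.05 ]
1480 [319.6, 153.0] [301, 134, 39, 39] [ 0.441 -0.314  0.05 ]
1480 [319.6, 201.8] [301, 181, 38, 42] [ 0.489 -0.314  0.05 ]
1400 [376.8, 268.3] [359, 244, 45, 59] [ 0.561 -0.252  0.05 ]
1273 [29.0, 278.1] [0, 262, 51, 45] [ 0.573 -0.627  0.05 ]
337 [594.1, 295.7] [575, 289, 32, 18] [ 0.591 -0.017  0.05 ]
q5 goal -1.65
[[[-0.0141,0.0536,0.03],-0.0013],[[-0.0141,0.0534,0.0305],-0.0013],[[-0.0141,0.0532,0.0309],-0.0013],[[-0.0141,0.0529,0.0313],-0.0013],[[-0.0141,0.0527,0.0317],-0.0013]]
[[[-0.0141,0.0524,0.0322],-0.0013],[[-0.0141,0.0522,0.0326],-0.0013]]
```

All three caps are in the tray. Next I look at the bare shafts and the red bar.

Request:
{"op": "move_arm", "data": {"increments": [[[-0.0141,0.0536,0.03],-0.0013],[[-0.0141,0.0534,0.0305],-0.0013],[[-0.0141,0.0532,0.0309],-0.0013],[[-0.0141,0.0529,0.0313],-0.0013],[[-0.0141,0.0527,0.0317],-0.0013]]}}

```text
time: 23.3
position: [0.6113, -0.0987, 0.3908]
tcp_rot: [[-0.004, -0.043, 0.999], [0.001, 0.999, 0.043], [-1.0, 0.001, -0.004]]
contact_force: [-0.1, 0.1, 0.1]
finger_gap: 0.0666
```

Request:
{"op": "move_arm", "data": {"increments": [[[-0.0141,0.0524,0.0322],-0.0013],[[-0.0141,0.0522,0.0326],-0.0013],[[0,0,0],0],[[0,0,0],0],[[0,0,0],0]]}}

```text
time: 23.92
position: [0.6585, -0.0154, 0.4145]
tcp_rot: [[-0.002, -0.058, 0.998], [0.0, 0.998, 0.058], [-1.0, 0.0, -0.002]]
contact_force: [-0.4, 0.5, -0.4]
finger_gap: 0.0664
```

```bash
python3 - <<'E'
from h import *
p,w,s=pose(); print(p,np.degrees(w),s["time"])
im,m=snap("wrist","w8"); np.save("w8m.npy",m["pose"])
for c in("red","yellow","blue","green"):
  for a,q,b in blobs(mask(im,c),60): print(c,a,q,b,ray(m,q,.07)[0].round(4))
cv2.imwrite("pics/w8c.png",cv2.resize(im[80:290,190:450,::-1],None,fx=3,fy=2.8,interpolation=cv2.INTER_CUBIC))
E
```

```text
[ 0.65853098 -0.01541047  0.41448656] 93.30456513088527 23.925
red 2900 [61.0, 29.2] [28, 0, 64, 59] [ 0.4938 -0.2889  0.07  ]
red 2317 [116.6, 107.4] [76, 86, 77, 44] [ 0.5683 -0.2364  0.07  ]
red 2267 [317.6, 146.0] [273, 134, 91, 26] [ 0.5966 -0.0158  0.07  ]
yellow 3032 [573.8, 155.2] [531, 114, 90, 92] [0.5902 0.2709 0.07  ]
yellow 679 [314.2, 212.0] [295, 195, 39, 41] [ 0.6712 -0.0154  0.07  ]
yellow 149 [582.6, 265.8] [555, 251, 57, 29] [0.7182 0.3097 0.07  ]
yellow 763 [157.3, 328.8] [147, 295, 28, 68] [ 0.8305 -0.2032  0.07  ]
yellow 741 [474.4, 328.7] [458, 295, 28, 68] [0.8076 0.1931 0.07  ]
yellow 630 [538.2, 378.5] [478, 376, 125, 6] [0.873  0.2866 0.07  ]
blue 1549 [618.0, 20.9] [584, 0, 56, 63] [0.4532 0.2869 0.07  ]
blue 593 [398.5, 210.7] [383, 195, 41, 41] [0.6641 0.082  0.07  ]
blue 878 [259.5, 368.8] [238, 354, 41, 28] [ 0.8796 -0.0742  0.07  ]
green 2937 [433.7, 25.2] [361, 0, 123, 51] [0.468  0.0973 0.07  ]
green 559 [230.6, 210.4] [205, 195, 41, 40] [ 0.6749 -0.1121  0.07  ]
```

View pics/w8c.png

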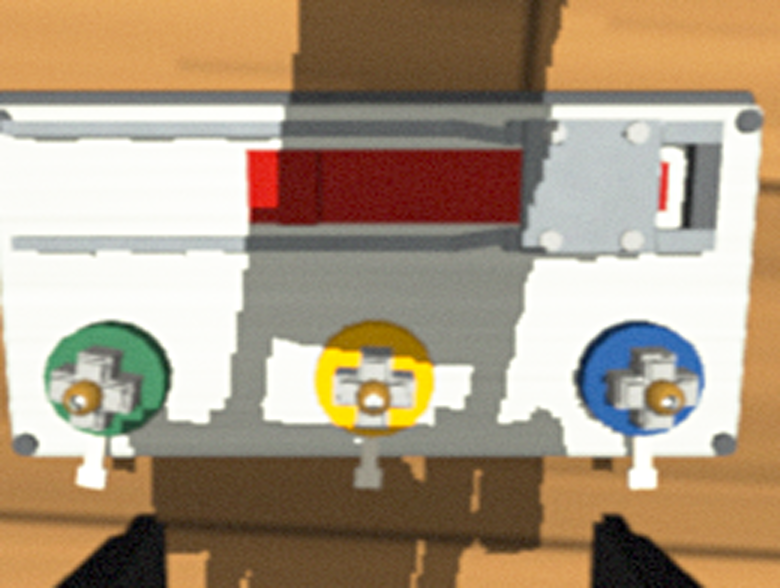

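The crop shows bare shafts with pilot tips at crop (80,397), (374,398), (663,397). The pointers run to (92,470), (368,470), (643,470), and the red bar's rear end is at (248,186).

```bash
python3 - <<'E'
from h import *
im=cv2.imread("pics/w8.png")[:,:,::-1].copy(); m=eyes.camera_model("wrist"); m["pose"]=np.load("w8m.npy")
tips=np.array([[80,397],[374,398],[663,397]])/[3,2.8]+[190,80]
# refine tips: brassy blob centroid near
h=cv2.cvtColor(im,cv2.COLOR_RGB2HSV)
w=((h[:,:,1]<70)&(h[:,:,2]>95)).astype(np.uint8)
PT=np.array([[92,470],[368,470],[643,470]])/[3,2.8]+[190,80]
for i,c in enumerate(("green","yellow","blue")):
    k=mask(im,c); b=[b for b in blobs(k,300) if abs(b[1][1]-211)<5][0]; x,y,ww,hh=b[2]
    s=np.zeros_like(k); s[y:y+hh,x:x+ww]=k[y:y+hh,x:x+ww]; pts=cv2.findNonZero(s); cc,r=cv2.minEnclosingCircle(cv2.convexHull(pts))
    W=ray(m,pts.reshape(-1,2),.07)[:,:2].astype(np.float32)*1000; (wc,wr)=cv2.minEnclosingCircle(W)
    t=ray(m,tips[i],.110)[0,:2]; 
    print(c,"collar",np.round(wc,1),round(wr,1),"tip",(t*1000).round(1))
    x0,y0=PT[i].astype(int); print("  row spans of pointer:")
    for z in(.05,.06,.07):
        q=ray(m,PT[i],z)[0,:2]; d=q-t; print("   z",z,np.degrees(np.arctan2(d[1],d[0])).round(1),np.linalg.norm(d).round(4))
E
```

```text
green collar [ 679.8 -118.6] 24.0 tip [ 680.4 -118.2]
  row spans of pointer:
   z 0.05 -12.7 0.0473
   z 0.06 -10.4 0.0439
   z 0.07 -7.8 0.0406
yellow collar [674.8 -14.8] 24.0 tip [674.8 -14.5]
  row spans of pointer:
   z 0.05 -0.2 0.0452
   z 0.06 -0.3 0.0424
   z 0.07 -0.4 0.0396
blue collar [668.8  88. ] 24.2 tip [668.6  87.4]
  row spans of pointer:
   z 0.05 14.4 0.0464
   z 0.06 12.0 0.0432
   z 0.07 9.2 0.0401
```

```bash
python3 - <<'E'
from h import *
m=eyes.camera_model("wrist"); m["pose"]=np.load("w8m.npy")
print("bar end",ray(m,np.array([248,186])/[3,2.8]+[190,80],.062)[0].round(4),"handle top mid",ray(m,np.array([299,187])/[3,2.8]+[190,80],.10)[0].round(4))
a=plan(.5966,-.0374,.16,93.1); a=plan(.5966,-.0374,.087,93.1,at=a); print("pull")
a=(a[0]+[0,0,.0],a[1]); t=np.radians(93.1); b=np.array([.5966,-.0374])-.12*np.array([np.cos(t),np.sin(t)])
a=plan(*b,.0885,93.1,at=a); a=plan(*b,.19,93.1,at=a); a=plan(.382,-.382,.19,0,at=a); a=plan(.382,-.382,.046,0,at=a)
E
```

```text
bar end [ 0.6001 -0.0666  0.062 ] handle top mid [ 0.5987 -0.0448  0.1   ]
q5 goal -1.69
[[[0.0612,-0.0057,-0.0197],0.0001],[[0.0612,-0.0057,-0.0197],0.0001],[[0.0612,-0.0058,-0.0197],0.0001],[[0.0612,-0.0058,-0.0197],0.0001]]
[[[0.0456,0.0,0.0],-0.0],[[0.0456,0.0,0.0],-0.0]]
pull
[[[-0.0006,-0.05,-0.0],-0.0],[[-0.0006,-0.05,-0.0],-0.0],[[-0.0006,-0.05,-0.0],-0.0]]
[[[-0.0634,0.0,0.0],-0.0],[[-0.0634,0.0,0.0],-0.0]]
[[[-0.0,-0.0266,-0.0291],0.0259],[[-0.0,-0.0309,-0.0244],0.0259],[[-0.0,-0.0345,-0.0191],0.0259],[[-0.0,-0.0371,-0.0133],0.0259],[[-0.0,-0.0388,-0.0071],0.0259]]
[[[-0.0,-0.0394,-0.0007],0.0259],[[-0.0,-0.039,0.0056],0.0259],[[-0.0,-0.0376,0.0119],0.0259],[[-0.0,-0.0352,0.0178],0.0259],[[-0.0,-0.0318,0.0233],0.0259]]
[[[0.06,0.0,0.0],-0.0],[[0.06,0.0,0.0],-0.0],[[0.06,0.0,0.0],-0.0]]
```

Request:
{"op": "move_arm", "data": {"increments": [[[0.0612,-0.008,-0.0192],0],[[0.0612,-0.008,-0.0192],0],[[0.0612,-0.008,-0.0192],0],[[0.0612,-0.008,-0.0192],0],[[0,0,0],0]]}}

```text
time: 24.6
position: [0.5956, -0.0442, 0.2149]
tcp_rot: [[-0.01, -0.057, 0.998], [0.002, 0.998, 0.057], [-1.0, 0.002, -0.01]]
contact_force: [0.4, 0.3, -0.4]
finger_gap: 0.0664
```

Request:
{"op": "move_arm", "data": {"increments": [[[0.0456,0,0],0],[[0.0456,0,0],0],[[0,0,0],0],[[0,0,0],0]]}}

```text
time: 25.1
position: [0.6012, -0.0439, 0.1503]
tcp_rot: [[0.004, -0.059, 0.998], [-0.001, 0.998, 0.059], [-1.0, -0.001, 0.004]]
contact_force: [0.7, -0.0, -0.3]
finger_gap: 0.0669
```

Request:
{"op": "move_arm", "data": {"increments": [[[0,0,0],0],[[0,0,0],0],[[0,0,0],0],[[0,0,0],0],[[0,0,0],0]], "fingers": 1, "squeeze": 40}}

```text
time: 25.72
position: [0.5992, -0.0435, 0.1471]
tcp_rot: [[-0.0, -0.059, 0.998], [0.0, 0.998, 0.059], [-1.0, 0.0, -0.0]]
contact_force: [1.1, -0.2, 0.4]
finger_gap: 0.0223
```

Request:
{"op": "move_arm", "data": {"increments": [[[0,0,0],0],[[0,0,0],0],[[0,0,0],0],[[0,0,0],0]]}}

```text
time: 26.22
position: [0.5993, -0.0435, 0.1471]
tcp_rot: [[-0.0, -0.059, 0.998], [-0.0, 0.998, 0.059], [-1.0, -0.0, -0.0]]
contact_force: [-0.0, -0.7, -0.1]
finger_gap: 0.014
```

```bash
python3 - <<'E'
from h import *
p,w,s=pose(); print(p,np.degrees(w),s["finger_gap"],s["contact_force"])
E
```

```text
[ 0.59926279 -0.043516    0.14706662] 93.38897465442028 0.014004942473680185 [-0.00235423 -0.73856874 -0.0563398 ]
```

Request:
{"op": "move_arm", "data": {"increments": [[[-0.0015,0,0],0],[[0,-0.03,0],0],[[0,-0.05,0],0],[[0,-0.05,0],0],[[0,-0.03,0],0]]}}

```text
time: 26.85
position: [0.6068, -0.1727, 0.1481]
tcp_rot: [[-0.0, -0.058, 0.998], [0.0, 0.998, 0.058], [-1.0, 0.0, -0.0]]
contact_force: [-0.3, -0.2, -1.5]
finger_gap: 0.0135
```

Request:
{"op": "move_arm", "data": {"increments": [[[-0.03,0,0],0],[[-0.06,0,0],0],[[-0.045,0,0],0],[[0,0,0],0],[[0,0,0],0]]}}

```text
time: 27.48
position: [0.6062, -0.1708, 0.2546]
tcp_rot: [[-0.002, -0.059, 0.998], [0.001, 0.998, 0.059], [-1.0, 0.001, -0.002]]
contact_force: [0.7, -0.1, -2.3]
finger_gap: 0.0137
```

```bash
python3 - <<'E'
from h import *
p,w,s=pose(); print(p,np.degrees(w),s["finger_gap"],s["contact_force"])
a=plan(.382,-.382,.20,0); a=plan(.382,-.382,.046,0,at=a)
E
```

```text
[ 0.60624326 -0.17079463  0.25463447] 93.40431376948729 0.013731003150923302 [ 0.71905527 -0.14124137 -2.31443971]
q5 goal -0.79
[[[-0.0005,-0.0247,-0.0295],0.0259],[[-0.0005,-0.0292,-0.0251],0.0259],[[-0.0005,-0.0329,-0.0201],0.0259],[[-0.0005,-0.0357,-0.0145],0.0259],[[-0.0005,-0.0376,-0.0085],0.0259]]
[[[-0.0005,-0.0384,-0.0023],0.0259],[[-0.0005,-0.0383,0.004],0.0259],[[-0.0005,-0.0371,0.0101],0.0259],[[-0.0005,-0.035,0.016],0.0259],[[-0.0005,-0.0319,0.0215],0.0259]]
[[[0.0642,0.0,0.0],-0.0],[[0.0642,0.0,0.0],-0.0],[[0.0642,0.0,0.0],-0.0]]
```

Request:
{"op": "move_arm", "data": {"increments": [[[-0.0005,-0.0247,-0.0295],0.0259],[[-0.0005,-0.0292,-0.0251],0.0259],[[-0.0005,-0.0329,-0.0201],0.0259],[[-0.0005,-0.0357,-0.0145],0.0259],[[-0.0005,-0.0376,-0.0085],0.0259]]}}

```text
time: 28.1
position: [0.493, -0.2768, 0.2551]
tcp_rot: [[-0.004, 0.689, 0.725], [0.003, 0.725, -0.689], [-1.0, -0.001, -0.005]]
contact_force: [0.5, -1.1, -1.4]
finger_gap: 0.014
```

Request:
{"op": "move_arm", "data": {"increments": [[[-0.0005,-0.0384,-0.0023],0.0259],[[-0.0005,-0.0383,0.004],0.0259],[[-0.0005,-0.0371,0.0101],0.0259],[[-0.0005,-0.035,0.016],0.0259],[[-0.0005,-0.0319,0.0215],0.0259]]}}

```text
time: 28.72
position: [0.3814, -0.3823, 0.2572]
tcp_rot: [[-0.003, 1.0, -0.003], [0.004, -0.003, -1.0], [-1.0, -0.003, -0.004]]
contact_force: [0.2, -0.0, -1.9]
finger_gap: 0.0141
```

Request:
{"op": "move_arm", "data": {"increments": [[[0,0,0],0],[[0,0,0],0],[[0.06,0,0],0],[[0.04,0,0],0],[[0,0,0],0]]}}

```text
time: 29.35
position: [0.3822, -0.3802, 0.1765]
tcp_rot: [[-0.005, 1.0, 0.005], [0.006, 0.005, -1.0], [-1.0, -0.005, -0.006]]
contact_force: [-0.4, -0.1, -1.9]
finger_gap: 0.0142
```

```bash
python3 - <<'E'
from h import *
p,w,s=pose(); print(p,np.degrees(w),s["finger_gap"],s["contact_force"])
a=plan(.382,-.382,.046,0)
im,m=snap("side","s9"); print([(b[0],b[1]) for b in blobs(mask(im,"red"),60)])
cv2.imwrite("pics/s9c.png",cv2.resize(im[300:480,200:440,::-1],None,fx=3,fy=3))
E
```

```text
[ 0.38217486 -0.38015639  0.1764723 ] 0.28205680335375916 0.014189678709672495 [-0.44188126 -0.14992663 -1.87727486]
q5 goal -0.79
[[[0.0447,-0.0001,0.0012],0.0004],[[0.0447,-0.0001,0.0012],0.0004]]
[(839, [379.6, 372.8]), (1411, [335.3, 448.5]), (387, [320.0, 422.6])]
```

View pics/s9c.png

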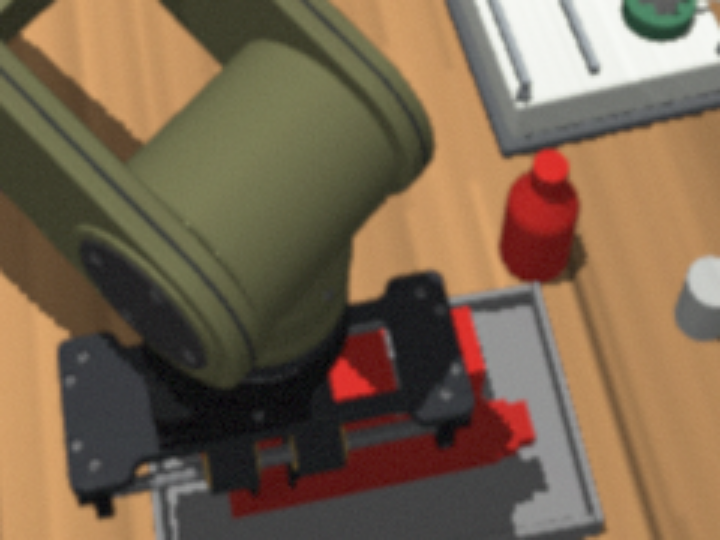

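The bar is held level above the tray's free strip, so I lower and release it.

Request:
{"op": "move_arm", "data": {"increments": [[[0.045,0,0.001],0],[[0.03,0,0.001],0],[[0.0135,0,0],0],[[0,0,0],0],[[0,0,0],0]]}}

```text
time: 30.02
position: [0.3838, -0.3852, 0.1113]
tcp_rot: [[0.002, 1.0, 0.003], [-0.002, 0.003, -1.0], [-1.0, 0.002, 0.002]]
contact_force: [-0.1, 0.6, -2.0]
finger_gap: 0.0141
```

Request:
{"op": "move_arm", "data": {"increments": [[[0,0,0],0],[[0,0,0],0],[[0,0,0],0],[[0,0,0],0],[[0,0,0],0]], "fingers": 0.1}}

```text
time: 30.65
position: [0.3829, -0.3843, 0.1095]
tcp_rot: [[-0.0, 1.0, 0.003], [0.0, 0.003, -1.0], [-1.0, -0.0, -0.0]]
contact_force: [0.6, -0.1, 0.5]
finger_gap: 0.0429
```

Request:
{"op": "move_arm", "data": {"increments": [[[-0.07,0,0],0],[[-0.07,0,0],0],[[-0.07,0,0],0],[[-0.07,0,0],0],[[0,0,0],0]]}}

```text
time: 31.28
position: [0.3842, -0.3859, 0.3403]
tcp_rot: [[0.007, 1.0, 0.003], [-0.009, 0.003, -1.0], [-1.0, 0.007, 0.009]]
contact_force: [0.4, 0.7, 0.3]
finger_gap: 0.0426
```

```bash
python3 - <<'E'
from h import *
p,w,s=pose(); print(p,np.degrees(w),s["finger_gap"],s["contact_force"])
mt=eyes.camera_model("top"); P=ray(mt,[395,252],.012)[0]; print(P)
a=plan(.52,-.12,.30,90)
E
```

```text
[ 0.38422647 -0.38587812  0.34033185] 0.15232151409689565 0.042590557625810786 [0.40506655 0.66413047 0.2852691 ]
[ 0.45334606 -0.12087801  0.012     ]
q5 goal -1.8
[[[-0.0023,0.0171,-0.0332],-0.025],[[-0.0023,0.022,-0.0301],-0.025],[[-0.0023,0.0265,-0.0263],-0.025],[[-0.0023,0.0303,-0.0219],-0.025],[[-0.0023,0.0333,-0.0169],-0.025]]
[[[-0.0023,0.0355,-0.0115],-0.025],[[-0.0023,0.0369,-0.0058],-0.025],[[-0.0023,0.0373,0.0001],-0.025],[[-0.0023,0.0368,0.0059],-0.025],[[-0.0023,0.0355,0.0116],-0.025]]
```

Request:
{"op": "move_arm", "data": {"increments": [[[-0.0023,0.0171,-0.0332],-0.025],[[-0.0023,0.022,-0.0301],-0.025],[[-0.0023,0.0265,-0.0263],-0.025],[[-0.0023,0.0303,-0.0219],-0.025],[[-0.0023,0.0333,-0.0169],-0.025]]}}

```text
time: 31.9
position: [0.4508, -0.2501, 0.341]
tcp_rot: [[-0.002, 0.702, 0.713], [0.001, 0.713, -0.702], [-1.0, -0.0, -0.002]]
contact_force: [0.0, 0.1, -0.7]
finger_gap: 0.0429
```

Request:
{"op": "move_arm", "data": {"increments": [[[-0.0023,0.0355,-0.0115],-0.025],[[-0.0023,0.0369,-0.0058],-0.025],[[-0.0023,0.0373,0.0001],-0.025],[[-0.0023,0.0368,0.0059],-0.025],[[-0.0023,0.0355,0.0116],-0.025]], "fingers": -0.1}}

```text
time: 32.52
position: [0.5184, -0.1172, 0.3502]
tcp_rot: [[-0.002, -0.008, 1.0], [0.001, 1.0, 0.008], [-1.0, 0.001, -0.002]]
contact_force: [-0.2, -1.1, 0.1]
finger_gap: 0.0527
```

Request:
{"op": "move_arm", "data": {"increments": [[[0,0,0],0],[[0,0,0],0],[[0,0,0],0]]}}

```text
time: 32.9
position: [0.518, -0.119, 0.3514]
tcp_rot: [[-0.001, -0.0, 1.0], [0.0, 1.0, 0.0], [-1.0, 0.0, -0.001]]
contact_force: [-0.1, 0.2, -0.3]
finger_gap: 0.0525
```

```bash
python3 - <<'E'
from h import *
p,w,s=pose(); print(p,np.degrees(w),s["finger_gap"])
im,m=snap("wrist","w10"); np.save("w10m.npy",m["pose"])
h=cv2.cvtColor(im,cv2.COLOR_RGB2HSV)
k=((h[:,:,1]<45)&(h[:,:,2]>110)).astype(np.uint8)*255; k[290:]=0
for b in blobs(k,300): print("grey",b)
k2=((h[:,:,2]<45)).astype(np.uint8)*255; k2[290:]=0
for b in blobs(k2,100): print("black",b, ray(m,b[1],.05)[0].round(4))
for c in("green","blue","yellow","red"): print(c,[(b[0],b[1]) for b in blobs(mask(im,c),150)])
E
```

```text
[ 0.51800896 -0.11900083  0.35140285] 90.02824128448653 0.0525151210305981
grey (13692, [113.5, 124.6], [21, 3, 158, 237])
grey (3258, [325.4, 139.1], [265, 116, 123, 51])
grey (969, [618.7, 192.4], [598, 165, 42, 56])
grey (9356, [436.8, 255.4], [267, 227, 279, 63])
grey (2607, [322.4, 276.7], [268, 261, 107, 29])
black (511, [247.9, 279.5], [229, 264, 31, 26]) [ 0.598  -0.1919  0.05  ]
black (489, [383.9, 279.7], [373, 264, 31, 26]) [ 0.5982 -0.0435  0.05  ]
black (300, [11.7, 283.4], [0, 277, 26, 13]) [ 0.6026 -0.4508  0.05  ]
black (369, [622.9, 283.5], [607, 277, 33, 13]) [0.6025 0.2182 0.05  ]
black (932, [156.5, 284.1], [95, 279, 108, 11]) [ 0.6033 -0.2923  0.05  ]
black (767, [480.2, 283.8], [430, 278, 107, 12]) [0.6029 0.0621 0.05  ]
green [(3207, [528.9, 142.1]), (162, [299.4, 354.0]), (160, [329.1, 354.2])]
blue [(152, [553.2, 475.4])]
yellow [(154, [635.3, 248.8]), (667, [190.3, 329.1]), (649, [441.4, 328.2]), (701, [503.1, 378.7])]
red [(2823, [118.2, 52.5]), (5314, [68.9, 121.3]), (2176, [126.0, 130.1]), (2049, [131.9, 180.3]), (2151, [196.3, 252.4])]
```

View pics/w10.png

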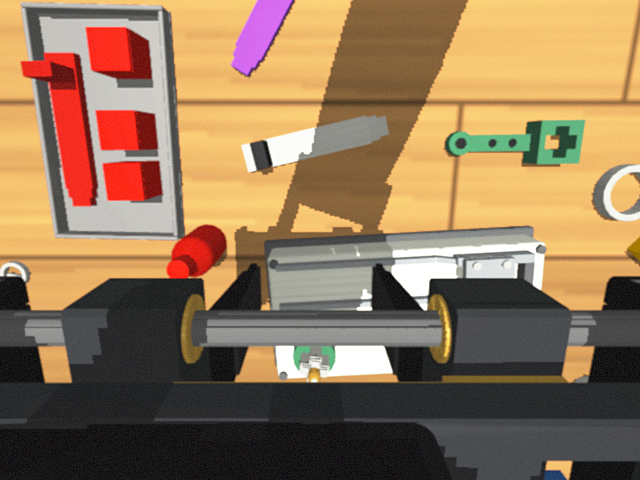

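The view (picture 8) shows the red bar flat in the tray beside the three upright caps. The steel bar runs from its rear (246,159) to its tip (388,126), with the black handle at (260,155).

```bash
python3 - <<'E'
from h import *
im=cv2.imread("pics/w10.png")[:,:,::-1].copy(); m=eyes.camera_model("wrist"); m["pose"]=np.load("w10m.npy")
h=cv2.cvtColor(im,cv2.COLOR_RGB2HSV); k=((h[:,:,1]<60)).astype(np.uint8); 
s=np.zeros_like(k); s[100:185,235:395]=k[100:185,235:395]; s=cv2.morphologyEx(s,cv2.MORPH_OPEN,np.ones((3,3)))
n,l,st,_=cv2.connectedComponentsWithStats(s); i=1+np.argmax(st[1:,4]); print(st[i])
W=ray(m,np.argwhere(l==i)[:,::-1],.012)[:,:2].astype(np.float32)*1000; rc=cv2.minAreaRect(W); print(rc)
# axis from grey part forward of the handle: mid-line fit
mu=W.mean(0); d=np.linalg.svd(W-mu,full_matrices=False)[2][0]; d*=np.sign(d[1]); t=(W-mu)@d; print("dir",np.degrees(np.arctan2(d[1],d[0])),"ends",mu+d*t.min(),mu+d*t.max(),t.max()-t.min())
bl=(h[:,:,2]<50); b=np.argwhere(bl[135:175,240:275])[:,::-1]+[240,135]; print(len(b),b.mean(0),ray(m,b.mean(0),.05)[0],ray(m,b.mean(0),.04)[0])
E
```

```text
[ 242  116  146   56 3972]
((451.96929931640625, -118.97868347167969), (30.976577758789062, 160.02127075195312), 13.133321762084961)
dir 103.03534 ends [ 469.97256 -196.93799] [433.87833 -41.03543] 160.02626
76 [266.86842105 153.25      ] [ 0.46316689 -0.16707879  0.05      ] [ 0.46347011 -0.16833832  0.04      ]
```

```bash
python3 - <<'E'
from h import *
a=plan(.4651,-.1755,.10,103); a=plan(.4651,-.1755,.038,103,at=a); print("lift/move"); a=plan(.4651,-.1755,.16,103,at=a); a=plan(.6037,-.1522,.16,93.1,at=a)
E
```

```text
q5 goal -2.16
[[[0.0602,-0.0176,-0.0166],-0.009],[[0.0602,-0.0167,-0.0175],-0.009],[[0.0602,-0.0157,-0.0184],-0.009],[[0.0602,-0.0146,-0.0193],-0.009]]
[[[0.0387,0.0,0.0],-0.0],[[0.0387,0.0,0.0],-0.0]]
lift/move
[[[-0.0508,0.0,0.0],-0.0],[[-0.0508,0.0,0.0],-0.0],[[-0.0508,0.0,0.0],-0.0]]
[[[-0.0,-0.0035,0.0585],0.0092],[[-0.0,-0.0002,0.0586],0.0092],[[-0.0,0.0032,0.0585],0.0092]]
```

Request:
{"op": "move_arm", "data": {"increments": [[[0.0602,-0.0176,-0.0166],-0.009],[[0.0602,-0.0167,-0.0175],-0.009],[[0.0602,-0.0157,-0.0184],-0.009],[[0.0602,-0.0146,-0.0193],-0.009],[[0,0,0],0]]}}

```text
time: 33.58
position: [0.4623, -0.1745, 0.1552]
tcp_rot: [[-0.008, -0.223, 0.975], [0.004, 0.975, 0.223], [-1.0, 0.006, -0.007]]
contact_force: [-0.5, -0.6, 0.3]
finger_gap: 0.0522
```

Request:
{"op": "move_arm", "data": {"increments": [[[0,0,0],0],[[0.0387,0,0],0],[[0.0387,0,0],0],[[0,0,0],0],[[0,0,0],0]]}}

```text
time: 34.2
position: [0.4675, -0.1754, 0.1001]
tcp_rot: [[0.004, -0.227, 0.974], [-0.002, 0.974, 0.227], [-1.0, -0.003, 0.003]]
contact_force: [-1.0, 0.2, 0.1]
finger_gap: 0.0521
```

Request:
{"op": "move_arm", "data": {"increments": [[[0,0,0],0],[[0,0,0],0],[[0,0,0],0],[[0,0,0],0],[[0,0,0],0]], "fingers": 1}}

```text
time: 34.83
position: [0.4657, -0.1749, 0.0975]
tcp_rot: [[0.0, -0.227, 0.974], [-0.0, 0.974, 0.227], [-1.0, -0.0, 0.0]]
contact_force: [-0.2, -1.1, 0.8]
finger_gap: 0.0136
```

Request:
{"op": "move_arm", "data": {"increments": [[[0,0,0],0],[[0,0,0],0],[[0,0,0],0]]}}

```text
time: 35.2
position: [0.4657, -0.1749, 0.0974]
tcp_rot: [[0.0, -0.227, 0.974], [-0.0, 0.974, 0.227], [-1.0, -0.0, -0.0]]
contact_force: [0.6, -0.2, 2.1]
finger_gap: 0.0136
```

Request:
{"op": "move_arm", "data": {"increments": [[[-0.0508,0,0],0],[[-0.0508,0,0],0],[[-0.0508,0,0],0],[[0,0,0],0]]}}

```text
time: 35.7
position: [0.4673, -0.1755, 0.2228]
tcp_rot: [[0.006, -0.227, 0.974], [-0.003, 0.974, 0.227], [-1.0, -0.004, 0.006]]
contact_force: [-0.1, -0.0, -2.0]
finger_gap: 0.0137
```

Request:
{"op": "move_arm", "data": {"increments": [[[0,-0.0035,0.0585],0.0092],[[0,-0.0002,0.0586],0.0092],[[0,0.0032,0.0585],0.0092],[[0,0,0],0],[[0,0,0],0]]}}

```text
time: 36.33
position: [0.603, -0.1509, 0.2167]
tcp_rot: [[-0.004, -0.056, 0.998], [0.001, 0.998, 0.056], [-1.0, 0.001, -0.004]]
contact_force: [0.9, 0.3, -1.2]
finger_gap: 0.0139
```

```bash
python3 - <<'E'
from h import *
p,w,s=pose(); print(p,np.degrees(w),s["finger_gap"],s["contact_force"])
a=plan(.6037,-.1522,.12,93.1);a=plan(.6037,-.1522,.091,93.1,at=a)
im,m=snap("top","t11"); cv2.imwrite("pics/t11c.png",cv2.resize(im[110:270,270:470,::-1],None,fx=3.5,fy=3.5,interpolation=cv2.INTER_CUBIC))
E
```

```text
[ 0.60299455 -0.15093921  0.21668864] 93.2070364923461 0.01389676229394752 [ 0.9420237   0.34223878 -1.16913238]
q5 goal -1.87
[[[0.0471,-0.0016,0.0008],0.0003]]
[[[0.0362,0.0,0.0],-0.0]]
```

View pics/t11c.png

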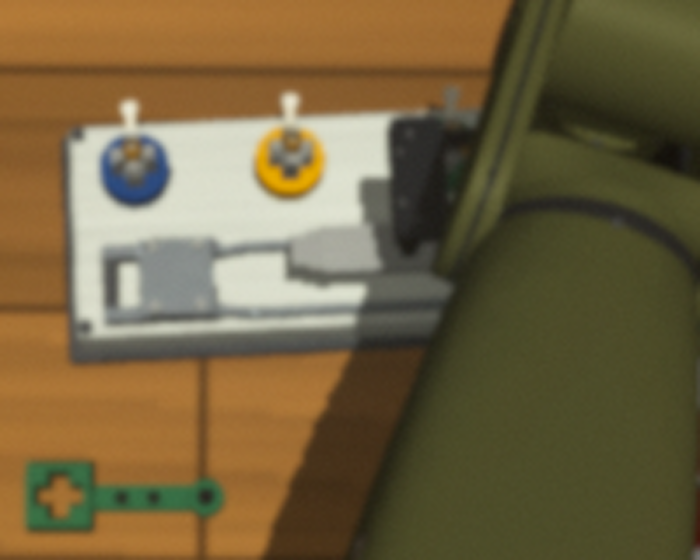

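```bash
python3 - <<'E'
from h import *
m=eyes.camera_model("top"); f=lambda x,y,z: ray(m,[270+x/3.5,110+y/3.5],z)[0].round(4)
print("bar top tip edge mid",f(290,253,.122),"tool-predicted tip", np.array([.603,-.1509])+.138*np.array([-.056,.998]))
print("walls top z.06 at x=260",f(260,247,.06),f(260,312,.06),"bridge corners",f(138,240,.076),f(138,310,.076),f(215,240,.076),f(213,312,.076))
E
```

```text
bar top tip edge mid [ 0.5937 -0.0133  0.122 ] tool-predicted tip [ 0.595272 -0.013176]
walls top z.06 at x=260 [0.6157 0.0033 0.06  ] [0.5708 0.0032 0.06  ] bridge corners [0.6151 0.0849 0.076 ] [0.5674 0.0842 0.076 ] [0.6156 0.0338 0.076 ] [0.5665 0.0347 0.076 ]
```

Request:
{"op": "move_arm", "data": {"increments": [[[0.0471,-0.0016,0.0008],0],[[0.0362,0,0],0],[[0,0,0],0],[[0,0,0],0],[[0,0,0],0]]}}

```text
time: 37.0
position: [0.6055, -0.1529, 0.1544]
tcp_rot: [[0.002, -0.055, 0.998], [-0.001, 0.998, 0.055], [-1.0, -0.001, 0.002]]
contact_force: [-0.2, -1.2, -2.5]
finger_gap: 0.014
```

```bash
python3 - <<'E'
from h import *
p,w,s=pose(); print(p,np.degrees(w),s["finger_gap"],s["contact_force"])
a=plan(.6037,-.1522,.090,93.1)
E
```

```text
[ 0.60548427 -0.1528659   0.15441829] 93.16365994907821 0.013991461459469128 [-0.2153986  -1.20440209 -2.54892673]
q5 goal -1.87
[[[0.0068,0.001,-0.0022],0.0002]]
```

Request:
{"op": "move_arm", "data": {"increments": [[[0.0062,0,-0.002],0],[[0,0,0],0],[[0,0,0],0]]}}

```text
time: 37.38
position: [0.6033, -0.1526, 0.1477]
tcp_rot: [[-0.0, -0.055, 0.998], [0.0, 0.998, 0.055], [-1.0, 0.0, -0.0]]
contact_force: [-0.1, 0.0, -1.4]
finger_gap: 0.0141
```

Request:
{"op": "move_arm", "data": {"increments": [[[0,0.02,0],0],[[0,0.03,0],0],[[0,0.03,0],0],[[0,0.02,0],0],[[0,0,0],0]]}}

```text
time: 38.0
position: [0.5991, -0.0709, 0.1479]
tcp_rot: [[0.001, -0.057, 0.998], [0.0, 0.998, 0.057], [-1.0, 0.0, 0.001]]
contact_force: [0.9, -0.6, -1.8]
finger_gap: 0.0134
```

```bash
python3 - <<'E'
from h import *
p,w,s=pose(); print(p,np.degrees(w),s["finger_gap"],s["contact_force"],s["wrist_torque"])
t=np.radians(93.1); y=np.array([np.cos(t),np.sin(t)]); d=p[:2]-[.5975,-.0374]; print("along",d@y,"lat",d@[y[1],-y[0]])
E
```

```text
[ 0.59905453 -0.07090724  0.14788328] 93.29477214093747 0.013430066112603563 [ 0.90567059 -0.61506153 -1.84888018] [ 0.09350127 -0.19774614 -0.06949359]
along -0.033542278818991196 lat -0.0002597802808416186
```

Request:
{"op": "move_arm", "data": {"increments": [[[0,0.015,0],0],[[0,0.015,0],0],[[0,0.005,0],0],[[0,0,0],0],[[0,0,0],0]]}}

```text
time: 38.62
position: [0.5975, -0.0448, 0.1477]
tcp_rot: [[0.0, -0.055, 0.998], [0.0, 0.998, 0.055], [-1.0, 0.0, 0.0]]
contact_force: [0.9, 1.2, -1.0]
finger_gap: 0.0134
```

Request:
{"op": "move_arm", "data": {"increments": [[[0,0.004,0],0],[[0,0,0],0],[[0,0,0],0]]}}

```text
time: 39.0
position: [0.5973, -0.0417, 0.1477]
tcp_rot: [[0.0, -0.055, 0.998], [-0.0, 0.998, 0.055], [-1.0, -0.0, 0.0]]
contact_force: [1.7, -0.7, -1.5]
finger_gap: 0.0136
```

Request:
{"op": "move_arm", "data": {"increments": [[[0,0.004,0],0],[[0,0,0],0],[[0,0,0],0]]}}

```text
time: 39.38
position: [0.5972, -0.0387, 0.1478]
tcp_rot: [[0.0, -0.055, 0.998], [-0.001, 0.998, 0.055], [-1.0, -0.001, 0.0]]
contact_force: [0.7, -2.4, -1.9]
finger_gap: 0.0141
```

Request:
{"op": "move_arm", "data": {"increments": [[[0,0.004,0],0],[[0,0,0],0],[[0,0,0],0]]}}

```text
time: 39.75
position: [0.5974, -0.038, 0.1486]
tcp_rot: [[0.001, -0.056, 0.998], [-0.006, 0.998, 0.056], [-1.0, -0.007, 0.001]]
contact_force: [1.5, -11.9, 0.0]
finger_gap: 0.0137
```

Request:
{"op": "move_arm", "data": {"increments": [[[0,0.003,0],0],[[0,0,0],0],[[0,0,0],0]]}}

```text
time: 40.12
position: [0.5976, -0.0375, 0.1492]
tcp_rot: [[0.002, -0.057, 0.998], [-0.011, 0.998, 0.057], [-1.0, -0.011, 0.002]]
contact_force: [0.8, -19.3, 1.7]
finger_gap: 0.0135
```

```bash
python3 - <<'E'
from h import *
p,w,s=pose(); print(p,s["contact_force"])
im,m=snap("side","s12"); cv2.imwrite("pics/s12c.png",cv2.resize(im[190:350,310:460,::-1],None,fx=4,fy=3.7,interpolation=cv2.INTER_CUBIC))
E
```

```text
[ 0.59757534 -0.03753731  0.14924252] [  0.82092605 -19.32414801   1.69678525]
```

View pics/s12c.png

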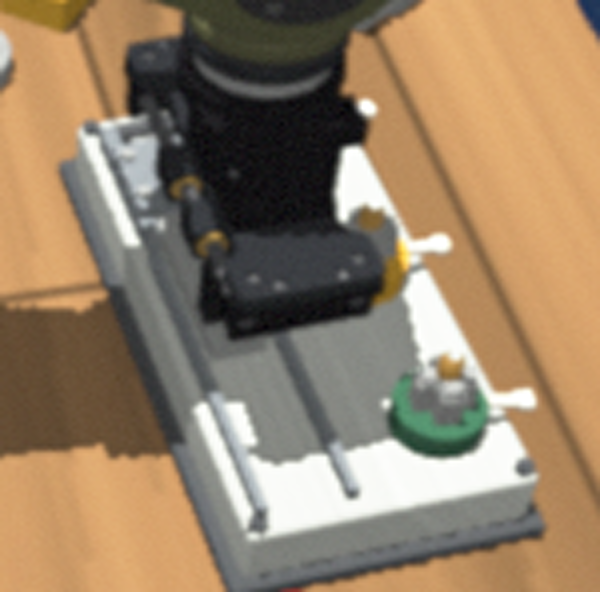

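Contact came where predicted (handle y -.038) with 19 N of push. I ease off, lower, release and lift.

Request:
{"op": "move_arm", "data": {"increments": [[[0.0012,-0.004,0],0],[[0,0,0],0],[[0,0,0],0]]}}

```text
time: 40.55
position: [0.5975, -0.0383, 0.148]
tcp_rot: [[0.001, -0.056, 0.998], [-0.005, 0.998, 0.056], [-1.0, -0.005, 0.001]]
contact_force: [0.3, -10.2, 2.1]
finger_gap: 0.0138
```

Request:
{"op": "move_arm", "data": {"increments": [[[0,0,0],0],[[0,0,0],0],[[0,0,0],0],[[0,0,0],0],[[0,0,0],0]], "fingers": 0}}

```text
time: 41.18
position: [0.5969, -0.0358, 0.1467]
tcp_rot: [[-0.0, -0.056, 0.998], [0.0, 0.998, 0.056], [-1.0, 0.0, -0.0]]
contact_force: [-0.2, -0.9, 0.8]
finger_gap: 0.0471
```

Request:
{"op": "move_arm", "data": {"increments": [[[-0.04,0,0],0],[[-0.07,0,0],0],[[-0.07,0,0],0],[[-0.07,0,0],0],[[0,0,0],0]]}}

```text
time: 41.8
position: [0.5988, -0.0362, 0.354]
tcp_rot: [[0.012, -0.056, 0.998], [-0.002, 0.998, 0.056], [-1.0, -0.002, 0.012]]
contact_force: [0.8, 0.3, -0.0]
finger_gap: 0.0476
```

```bash
python3 - <<'E'
from h import *
p,w,s=pose(); print(p,np.degrees(w))
plan(.66,-.015,.30,93.2)
E
```

```text
[ 0.59883175 -0.03617436  0.35403887] 93.18351615197696
q5 goal -1.65
[[[-0.0031,0.0111,0.0389],-0.0],[[-0.0031,0.0111,0.0389],-0.0]]
```

Request:
{"op": "move_arm", "data": {"increments": [[[-0.0031,0.0111,0.0389],0],[[-0.0031,0.0111,0.0389],0],[[0,0,0],0],[[0,0,0],0],[[0,0,0],0]], "fingers": -0.4}}

```text
time: 42.42
position: [0.6574, -0.0151, 0.3512]
tcp_rot: [[-0.001, -0.055, 0.998], [0.0, 0.998, 0.055], [-1.0, 0.0, -0.001]]
contact_force: [-0.1, -0.6, 0.6]
finger_gap: 0.0667
```

```bash
python3 - <<'E'
from h import *
p,w,s=pose(); print(p,np.degrees(w),s["time"])
im,m=snap("wrist","w13"); np.save("w13m.npy",m["pose"])
for c in("yellow","blue","green"):
  for a,q,b in blobs(mask(im,c),100): print(c,a,q,b)
cv2.imwrite("pics/w13c.png",cv2.resize(im[50:290,165:465,::-1],None,fx=2.6,fy=2.5,interpolation=cv2.INTER_CUBIC))
E
```

```text
[ 0.65737782 -0.01506183  0.3512055 ] 93.15371501873673 42.425
yellow 3669 [605.4, 150.4] [561, 110, 79, 102]
yellow 915 [313.8, 223.1] [291, 204, 46, 47]
yellow 373 [478.9, 326.7] [469, 295, 17, 68]
yellow 387 [153.0, 327.3] [147, 296, 17, 67]
blue 785 [411.2, 221.9] [392, 204, 49, 47]
green 2932 [445.7, 14.3] [367, 0, 142, 37]
green 795 [217.0, 221.8] [187, 204, 49, 48]
```

View pics/w13c.png

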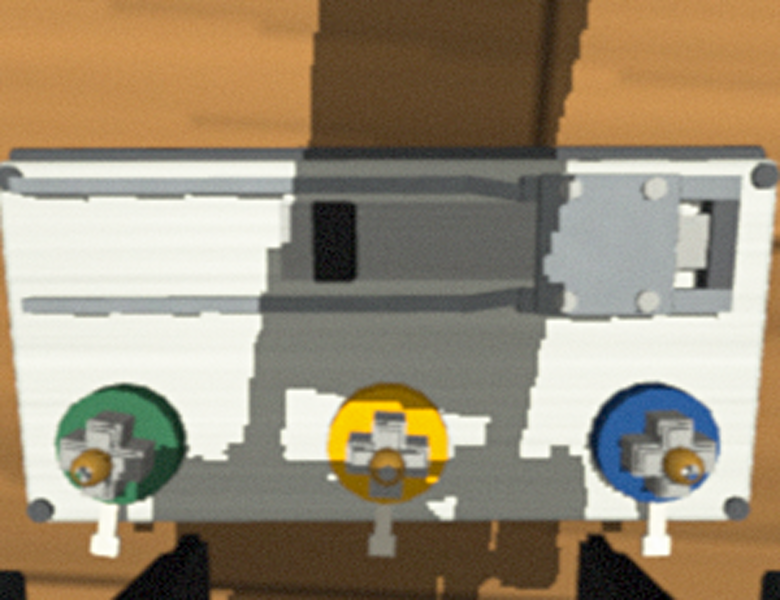

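The steel tip at crop (710,240) touches the stop face. I triangulate the pointer tips (wrist against side and top) to fix their angles.

```bash
python3 - <<'E'
from h import *
mw=eyes.camera_model("wrist"); mw["pose"]=np.load("w13m.npy"); ms=eyes.camera_model("side"); mt=eyes.camera_model("top")
W=lambda x,y:[165+x/2.6,50+y/2.5]; S=lambda x,y:[310+x/4,190+y/3.7]; T=lambda x,y:[270+x/3.5,110+y/3.5]
def tri(m1,p1,m2,p2):
    a1,a2=ray(m1,p1,0)[0],ray(m2,p2,0)[0]; c1,c2=np.array(m1["pose"])[:3,3],np.array(m2["pose"])[:3,3]
    d1,d2=a1-c1,a2-c2; s=np.linalg.lstsq(np.c_[d1,-d2],c2-c1,rcond=None)[0]; u,v=c1+s[0]*d1,c2+s[1]*d2; return ((u+v)/2).round(4),np.linalg.norm(u-v).round(4)
print("green W/S",tri(mw,W(105,543),ms,S(525,399))); print("yellow W/S",tri(mw,W(382,543),ms,S(441,243)))
print("yellow W/T",tri(mw,W(382,543),mt,T(290,100))); print("blue W/T",tri(mw,W(657,543),mt,T(129,106)))
for n,c in(("green",(90,470)),("yellow",(387,470)),("blue",(689,469))): print(n,"tip",ray(mw,W(*c),.110)[0].round(4))
for c,b in(("yellow",(291,204,46,47)),("blue",(392,204,49,47)),("green",(187,204,49,48))):
    im=cv2.imread("pics/w13.png")[:,:,::-1].copy(); k=mask(im,c); x,y,w,h=b; s=np.zeros_like(k); s[y:y+h,x:x+w]=k[y:y+h,x:x+w]
    wc,r=cv2.minEnclosingCircle(ray(mw,cv2.findNonZero(s).reshape(-1,2),.07)[:,:2].astype(np.float32)*1000); print(c,np.round(wc,1),round(r,1))
    for z in(.065,.07): print(z,[ray(mw,W(x,y),z)[0,:2].round(4).tolist() for x,y in((108,510),(105,543),(383,505),(382,543),(657,510),(657,543))]) if c=="green" else 0
E
```

```text
green W/S (array([ 0.7238, -0.1251,  0.0658]), np.float64(0.0003))
yellow W/S (array([ 0.7181, -0.0146,  0.0657]), np.float64(0.0003))
yellow W/T (array([ 0.7123, -0.0152,  0.0806]), np.float64(0.0016))
blue W/T (array([0.709 , 0.0924, 0.0747]), np.float64(0.0001))
green tip [ 0.6809 -0.1172  0.11  ]
yellow tip [ 0.6753 -0.0146  0.11  ]
blue tip [0.6692 0.0897 0.11  ]
yellow [674.3 -15.3] 24.3
blue [668.3  88. ] 25.0
green [ 680.2 -117.1] 24.6
0.065 [[0.7098, -0.1239], [0.7242, -0.1253], [0.7017, -0.015], [0.7182, -0.0146], [0.6979, 0.0936], [0.7122, 0.0953]]
0.07 [[0.7082, -0.1225], [0.7225, -0.1239], [0.7002, -0.0151], [0.7165, -0.0146], [0.6965, 0.0922], [0.7106, 0.0938]]
```

```bash
cat >> h.py <<'E'
def lever(im,m,c,near=None):
    "hub centre, arm angle, from a picture"
    k=cv2.morphologyEx(mask(im,c),cv2.MORPH_CLOSE,np.ones((3,3))); cs,_=cv2.findContours(k,cv2.RETR_EXTERNAL,cv2.CHAIN_APPROX_NONE)
    cs=[q for q in cs if cv2.contourArea(q)>150]
    if near is not None: cs=sorted(cs,key=lambda q:np.linalg.norm(ray(m,q.reshape(-1,2).mean(0),.02)[0,:2]-near))
    f=np.zeros_like(k); cv2.drawContours(f,cs[:1],-1,255,-1)
    c0=ray(m,cs[0].reshape(-1,2).mean(0),.02)[0]; mm=m["K"][0][0]/np.linalg.norm(c0-np.array(m["pose"])[:3,3])/1000
    op=lambda d:cv2.morphologyEx(f,cv2.MORPH_OPEN,cv2.getStructuringElement(cv2.MORPH_ELLIPSE,(int(d*mm)|1,)*2))
    hub=op(34); e=(op(21)>0)&(cv2.dilate(hub,np.ones((int(16*mm)|1,)*2))==0)
    rc=cv2.minAreaRect((ray(m,cv2.findNonZero(hub).reshape(-1,2),.03)[:,:2]*1000).astype(np.float32))
    P=ray(m,np.argwhere(e)[:,::-1],.016)[:,:2]*1000 if e.any() else np.full((1,2),np.nan); E=P.mean(0); h=np.array(rc[0]); d=E-h
    g=np.degrees(np.arctan2(d[1],d[0])); a=rc[2]+90*np.round((g-rc[2])/90) if e.any() else rc[2]
    # hole: non-coloured inside hub
    n,l,st,ce=cv2.connectedComponentsWithStats(((hub>0)&(mask(im,c)==0)).astype(np.uint8)); hc=None
    if n>1: i=1+np.argmax(st[1:,4]); hc=(ray(m,ce[i],.03)[0,:2]*1000).round(1); 
    print(c,"hub",h.round(1),"size",np.round(rc[1],1),"hole",hc,"end",E.round(1),"len",np.linalg.norm(d).round(1),"angle end",g.round(1),"edge",round(a,1))
    return h/1000,g
E
python3 - <<'E'
from h import *
mt=eyes.camera_model("top"); im=snap("top","t14")[0]
for c,n in(("green",(.45,.09)),("blue",(.44,.35)),("yellow",(.6,.3))): lever(im,mt,c,n)
E
```

```text
Traceback (most recent call last):
  File "h.py", line 43, in lever
    c0=ray(m,cs[0].reshape(-1,2).mean(0),.02)[0]; mm=m["K"][0][0]/np.linalg.norm(c0-np.array(m["pose"])[:3,3])/1000
             ~~^^^
IndexError: list index out of range
```

```bash
sed -i 's/green=\[(65,90,30)/green=[(60,60,20)/' h.py; python3 - <<'E'
from h import *
mt=eyes.camera_model("top"); im=cv2.imread("pics/t14.png")[:,:,::-1].copy()
for c,n in(("green",(.45,.09)),("blue",(.44,.35)),("yellow",(.6,.3))):
    try: lever(im,mt,c,n)
    except Exception as e: print(c,e)
mw=eyes.camera_model("wrist"); mw["pose"]=np.load("w10m.npy"); lever(cv2.imread("pics/w10.png")[:,:,::-1].copy(),mw,"green")
a=plan(.45,.045,.24,0)
E
```

```text
green hub [451.1 136.1] size [38.3 40.3] hole [449.9 138.1] end [nan nan] len nan angle end nan edge 1.1
blue hub [418.5 319.6] size [46.1 41. ] hole [417.7 318.2] end [482.2 392.8] len 97.0 angle end 49.0 edge 46.6
yellow hub [573.2 287.9] size [56.6 45.9] hole [570.6 285.9] end [633.4 362.2] len 95.6 angle end 51.0 edge 45.9Traceback (most recent call last):
  File "<stdin>", line 6, in <module>
  File "h.py", line 46, in lever
    rc=cv2.minAreaRect((ray(m,cv2.findNonZero(hub).reshape(-1,2),.03)[:,:2]*1000).astype(np.float32))
                              ^^^^^^^^^^^^^^^^^^^^^^^^^^^^
AttributeError: 'NoneType' object has no attribute 'reshape'
```

```bash
python3 - <<'E'
from h import *
a=plan(.451,.068,.26,0)
E
```

```text
q5 goal 0.15
[[[0.0041,0.0118,-0.0252],0.0259],[[0.0041,0.0076,-0.0268],0.0259],[[0.0041,0.0031,-0.0277],0.0259],[[0.0041,-0.0014,-0.0278],0.0259],[[0.0041,-0.0059,-0.0272],0.0259]]
[[[0.0041,-0.0102,-0.0259],0.0259],[[0.0041,-0.0143,-0.0239],0.0259],[[0.0041,-0.0179,-0.0213],0.0259],[[0.0041,-0.0211,-0.0181],0.0259],[[0.0041,-0.0238,-0.0144],0.0259]]
```

Request:
{"op": "move_arm", "data": {"increments": [[[0.0041,0.0118,-0.0252],0.0259],[[0.0041,0.0076,-0.0268],0.0259],[[0.0041,0.0031,-0.0277],0.0259],[[0.0041,-0.0014,-0.0278],0.0259],[[0.0041,-0.0059,-0.0272],0.0259]]}}

```text
time: 43.15
position: [0.5537, 0.0268, 0.3354]
tcp_rot: [[0.001, 0.692, 0.722], [-0.0, 0.722, -0.692], [-1.0, 0.0, 0.0]]
contact_force: [0.5, -0.4, -0.0]
finger_gap: 0.0667
```

Request:
{"op": "move_arm", "data": {"increments": [[[0.0041,-0.0102,-0.0259],0.0259],[[0.0041,-0.0143,-0.0239],0.0259],[[0.0041,-0.0179,-0.0213],0.0259],[[0.0041,-0.0211,-0.0181],0.0259],[[0.0041,-0.0238,-0.0144],0.0259]]}}

```text
time: 43.78
position: [0.4505, 0.0684, 0.319]
tcp_rot: [[0.001, 1.0, -0.007], [0.0, -0.007, -1.0], [-1.0, 0.001, -0.0]]
contact_force: [-0.7, -0.1, 0.6]
finger_gap: 0.0667
```

Request:
{"op": "move_arm", "data": {"increments": [[[0,0,0],0],[[0,0,0],0],[[0,0,0],0]]}}

```text
time: 44.15
position: [0.4521, 0.0681, 0.3191]
tcp_rot: [[0.0, 1.0, -0.001], [-0.0, -0.001, -1.0], [-1.0, 0.0, 0.0]]
contact_force: [-0.8, 1.0, 0.1]
finger_gap: 0.0666
```

```bash
python3 - <<'E'
from h import *
p,w,s=pose(); print(p,np.degrees(w),s["time"])
im,m=snap("wrist","w15"); np.save("w15m.npy",m["pose"])
try: lever(im,m,"green",(.45,.1))
except Exception as e: print(e)
cv2.imwrite("pics/w15c.png",im[20:340,120:560,::-1])
E
```

```text
[0.45207952 0.06806348 0.31913249] -0.03343141992586706 44.15
green hub [451.9 138.4] size [45.9 42.8] hole [452.1 139.7] end [453.2  41.7] len 96.7 angle end -89.2 edge -90.1
```

View pics/w15c.png

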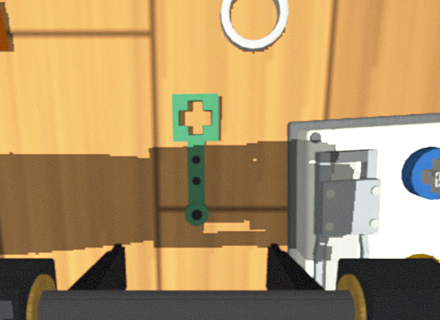

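```bash
python3 - <<'E'
from h import *
a=plan(.4521,.1397,.10,.5); a=plan(.4521,.1397,.023,.5,at=a); print("lift"); a=plan(.4521,.1397,.20,.5,at=a); a=plan(.6805,-.1195,.20,82,at=a); print("down"); a=plan(.6805,-.1195,.142,82,at=a)
E
```

```text
q5 goal 0.29
[[[0.05,-0.0,-0.0224],-0.0004],[[0.05,0.0,-0.0224],-0.0004],[[0.05,0.0001,-0.0224],-0.0004],[[0.05,0.0002,-0.0224],-0.0004]]
[[[0.0481,0.0,0.0],-0.0],[[0.0481,0.0,0.0],-0.0]]
lift
[[[-0.0553,0.0,0.0],-0.0],[[-0.0553,0.0,0.0],-0.0],[[-0.0553,0.0,0.0],-0.0],[[-0.0553,0.0,0.0],-0.0]]
[[[-0.0,0.0314,0.0363],-0.0252],[[-0.0,0.0253,0.0408],-0.0252],[[-0.0,0.0186,0.0442],-0.0252],[[-0.0,0.0114,0.0466],-0.0252],[[-0.0,0.0039,0.0478],-0.0252]]
[[[-0.0,-0.0037,0.0478],-0.0252],[[-0.0,-0.0112,0.0467],-0.0252],[[-0.0,-0.0184,0.0443],-0.0252],[[-0.0,-0.0251,0.0409],-0.0252]]
down
[[[0.0363,0.0,0.0],-0.0],[[0.0363,0.0,0.0],-0.0]]
```

Request:
{"op": "move_arm", "data": {"increments": [[[0.05,0,-0.0224],0],[[0.05,0,-0.0224],0],[[0.05,0,-0.0224],0],[[0.05,0,-0.0224],0],[[0,0,0],0]]}}

```text
time: 44.82
position: [0.4495, 0.1401, 0.1553]
tcp_rot: [[-0.008, 1.0, 0.001], [-0.002, 0.001, -1.0], [-1.0, -0.008, 0.002]]
contact_force: [0.0, 0.0, 0.3]
finger_gap: 0.0669
```

Request:
{"op": "move_arm", "data": {"increments": [[[0,0,0],0],[[0.0481,0,0],0],[[0.0475,0,0],0],[[0,0,0],0],[[0,0,0],0]]}}

```text
time: 45.45
position: [0.4535, 0.14, 0.085]
tcp_rot: [[0.004, 1.0, -0.002], [0.001, -0.002, -1.0], [-1.0, 0.004, -0.001]]
contact_force: [0.7, -0.4, -0.0]
finger_gap: 0.0669
```

Request:
{"op": "move_arm", "data": {"increments": [[[0,0,0],0],[[0,0,0],0],[[0,0,0],0],[[0,0,0],0],[[0,0,0],0]], "fingers": 1, "squeeze": 60}}

```text
time: 46.08
position: [0.452, 0.1402, 0.0833]
tcp_rot: [[0.0, 1.0, -0.001], [0.0, -0.001, -1.0], [-1.0, 0.0, -0.0]]
contact_force: [-2.1, -0.6, 6.6]
finger_gap: 0.0448
```

```bash
python3 - <<'E'
from h import *
p,w,s=pose(); print(p,np.degrees(w),s["finger_gap"],s["contact_force"])
E
```

```text
[0.45198313 0.14021741 0.08332203] -0.06410323496916664 0.044826073754027126 [-2.09430609 -0.5894444   6.57668015]
```

Request:
{"op": "move_arm", "data": {"increments": [[[-0.03,0,0],0],[[-0.065,0,0],0],[[-0.065,0,0],0],[[-0.06,0,0],0],[[0,0,0],0]]}}

```text
time: 46.7
position: [0.4535, 0.1405, 0.2626]
tcp_rot: [[0.009, 1.0, -0.001], [0.002, -0.001, -1.0], [-1.0, 0.009, -0.002]]
contact_force: [0.7, 0.4, -3.8]
finger_gap: 0.0445
```

Request:
{"op": "move_arm", "data": {"increments": [[[0,0.0314,0.0363],-0.0252],[[0,0.0253,0.0408],-0.0252],[[0,0.0186,0.0442],-0.0252],[[0,0.0114,0.0466],-0.0252],[[0,0.0039,0.0478],-0.0252]]}}

```text
time: 47.32
position: [0.5765, -0.006, 0.2545]
tcp_rot: [[-0.006, 0.7, 0.714], [0.001, 0.714, -0.7], [-1.0, -0.003, -0.004]]
contact_force: [-0.1, -0.3, -3.5]
finger_gap: 0.0442
```

Request:
{"op": "move_arm", "data": {"increments": [[[0,-0.0037,0.0478],-0.0252],[[0,-0.0112,0.0467],-0.0252],[[0,-0.0184,0.0443],-0.0252],[[0,-0.0251,0.0409],-0.0252],[[0,0,0],0]]}}

```text
time: 47.95
position: [0.6774, -0.1229, 0.2539]
tcp_rot: [[-0.005, 0.149, 0.989], [0.001, 0.989, -0.149], [-1.0, 0.0, -0.006]]
contact_force: [-0.4, -0.0, -3.7]
finger_gap: 0.0448
```

Request:
{"op": "move_arm", "data": {"increments": [[[0,0,0],0],[[0,0,0],0],[[0,0,0],0]]}}

```text
time: 48.32
position: [0.6773, -0.1204, 0.2583]
tcp_rot: [[-0.0, 0.146, 0.989], [0.0, 0.989, -0.146], [-1.0, 0.0, -0.0]]
contact_force: [0.1, -1.2, -3.6]
finger_gap: 0.045
```

```bash
python3 - <<'E'
from h import *
p,w,s=pose(); print(p,np.degrees(w),s["finger_gap"],s["contact_force"])
a=plan(.6805,-.1195,.142,82)
im,m=snap("wrist","w16"); cv2.imwrite("pics/w16c.png",im[:340,100:540,::-1])
E
```

```text
[ 0.67725158 -0.12036213  0.25825381] 81.61575504328044 0.045005947653692285 [ 0.06391266 -1.21724459 -3.63850384]
q5 goal -1.61
[[[0.0716,0.0017,0.0039],-0.0011]]
```

View pics/w16c.png

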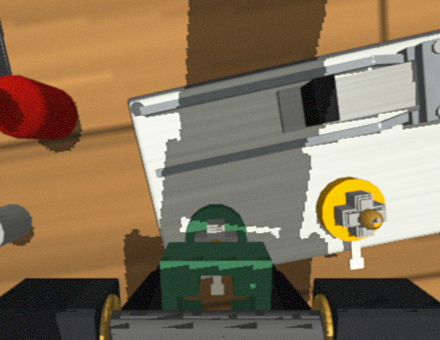

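Request:
{"op": "move_arm", "data": {"increments": [[[0.035,0.0012,0.0038],-0.001],[[0.0366,0,0],0],[[0,0,0],0],[[0,0,0],0],[[0,0,0],0]]}}

```text
time: 49.0
position: [0.6818, -0.1208, 0.2035]
tcp_rot: [[0.003, 0.14, 0.99], [-0.001, 0.99, -0.14], [-1.0, -0.0, 0.004]]
contact_force: [-0.4, 1.0, -3.0]
finger_gap: 0.0445
```

```bash
python3 - <<'E'
from h import *
p,w,s=pose(); print(p,np.degrees(w),s["contact_force"])
a=plan(.6805,-.1195,.142,82); a=plan(.6805,-.1195,.122,82,at=a)
E
```

```text
[ 0.68177808 -0.12081243  0.20352667] 81.94692948166126 [-0.41031963  0.97095573 -2.98214926]
q5 goal -1.61
[[[0.0032,0.0014,-0.0018],-0.0001]]
[[[0.025,0.0,0.0],-0.0]]
```

Request:
{"op": "move_arm", "data": {"increments": [[[0.0032,0.0012,-0.001],0],[[0,0,0],0],[[0,0,0],0],[[0.0125,0,0],0],[[0,0,0],0]]}}

```text
time: 49.62
position: [0.6794, -0.1194, 0.1867]
tcp_rot: [[-0.003, 0.14, 0.99], [0.001, 0.99, -0.14], [-1.0, 0.0, -0.003]]
contact_force: [-0.1, -0.3, -3.8]
finger_gap: 0.0443
```

Request:
{"op": "move_arm", "data": {"increments": [[[0.0125,0,0],0],[[0,0,0],0],[[0,0,0],0]]}}

```text
time: 50.0
position: [0.6802, -0.1196, 0.1784]
tcp_rot: [[-0.0, 0.14, 0.99], [0.0, 0.99, -0.14], [-1.0, 0.0, -0.0]]
contact_force: [0.1, 0.3, -3.4]
finger_gap: 0.0445
```

Request:
{"op": "move_arm", "data": {"increments": [[[0.006,0,0],0],[[0,0,0],0],[[0,0,0],0]]}}

```text
time: 50.38
position: [0.6801, -0.1196, 0.1737]
tcp_rot: [[-0.0, 0.14, 0.99], [-0.0, 0.99, -0.14], [-1.0, -0.0, -0.0]]
contact_force: [0.5, -0.2, -2.9]
finger_gap: 0.0447
```

Request:
{"op": "move_arm", "data": {"increments": [[[0.006,0,0],0],[[0,0,0],0],[[0,0,0],0]]}}

```text
time: 50.75
position: [0.68, -0.1197, 0.1687]
tcp_rot: [[-0.001, 0.14, 0.99], [-0.0, 0.99, -0.14], [-1.0, -0.0, -0.001]]
contact_force: [0.9, -0.2, -3.5]
finger_gap: 0.0446
```

Request:
{"op": "move_arm", "data": {"increments": [[[0.007,0,0],0],[[0,0,0],0],[[0,0,0],0]]}}

```text
time: 51.12
position: [0.68, -0.1197, 0.163]
tcp_rot: [[-0.001, 0.14, 0.99], [-0.0, 0.99, -0.14], [-1.0, -0.0, -0.001]]
contact_force: [-0.0, -2.2, -4.9]
finger_gap: 0.0446
```

Request:
{"op": "move_arm", "data": {"increments": [[[0.006,0,0],0],[[0,0,0],0],[[0,0,0],0]]}}

```text
time: 51.5
position: [0.6801, -0.1197, 0.1583]
tcp_rot: [[-0.0, 0.14, 0.99], [-0.0, 0.99, -0.14], [-1.0, -0.0, -0.0]]
contact_force: [0.3, -2.4, -4.2]
finger_gap: 0.0447
```

Request:
{"op": "move_arm", "data": {"increments": [[[0.005,0,0],0],[[0,0,0],0],[[0,0,0],0]]}}

```text
time: 51.88
position: [0.6802, -0.1197, 0.1544]
tcp_rot: [[0.0, 0.14, 0.99], [-0.0, 0.99, -0.14], [-1.0, -0.0, 0.0]]
contact_force: [0.9, -2.6, -5.0]
finger_gap: 0.0448
```

Request:
{"op": "move_arm", "data": {"increments": [[[0.0025,0,0],0],[[0,0,0],0],[[0,0,0],0]]}}

```text
time: 52.25
position: [0.6803, -0.1197, 0.1534]
tcp_rot: [[0.0, 0.14, 0.99], [-0.0, 0.99, -0.14], [-1.0, -0.0, 0.0]]
contact_force: [-1.8, -3.5, 2.3]
finger_gap: 0.0451
```

Green seated exactly at the predicted height (TCP z .1534). I release it and go look at the yellow lever.

Request:
{"op": "move_arm", "data": {"increments": [[[0,0,0],0],[[0,0,0],0],[[0,0,0],0],[[0,0,0],0],[[0,0,0],0]], "fingers": -0.4}}

```text
time: 52.88
position: [0.6802, -0.1195, 0.1525]
tcp_rot: [[-0.0, 0.14, 0.99], [0.0, 0.99, -0.14], [-1.0, 0.0, -0.0]]
contact_force: [-0.5, 0.7, -0.2]
finger_gap: 0.0663
```

Request:
{"op": "move_arm", "data": {"increments": [[[-0.03,0,0],0],[[-0.06,0,0],0],[[-0.07,0,0],0],[[-0.05,0,0],0],[[0,0,0],0]]}}

```text
time: 53.5
position: [0.6817, -0.1199, 0.3265]
tcp_rot: [[0.009, 0.14, 0.99], [-0.002, 0.99, -0.14], [-1.0, -0.001, 0.009]]
contact_force: [0.0, 0.6, 0.8]
finger_gap: 0.0665
```

```bash
python3 - <<'E'
from h import *
im,m=snap("top","t17")
for c,n in(("blue",(.44,.35)),("yellow",(.6,.3))): lever(im,m,c,n)
t=np.radians(140); a=plan(.572+.068*np.sin(t),.287-.068*np.cos(t),.26,140)
E
```

```text
blue hub [418.5 319.6] size [46.1 41. ] hole [417.6 317.9] end [482.2 392.8] len 97.0 angle end 49.0 edge 46.6
yellow hub [573.2 287.9] size [56.6 45.9] hole [570.5 285.6] end [633.6 362.5] len 96.0 angle end 51.0 edge 45.9
q5 goal -1.94
[[[0.0006,0.0696,-0.0201],-0.0202],[[0.0006,0.0715,-0.0112],-0.0202],[[0.0006,0.0724,-0.002],-0.0202],[[0.0006,0.0721,0.0071],-0.0202],[[0.0006,0.0706,0.0162],-0.0202]]
[[[0.0006,0.068,0.0249],-0.0202],[[0.0006,0.0643,0.0333],-0.0202],[[0.0006,0.0596,0.0412],-0.0202]]
```

Request:
{"op": "move_arm", "data": {"increments": [[[0.0006,0.0696,-0.0201],-0.0202],[[0.0006,0.0715,-0.0112],-0.0202],[[0.0006,0.0724,-0.002],-0.0202],[[0.0006,0.0721,0.0071],-0.0202],[[0.0006,0.0706,0.0162],-0.0202]]}}

```text
time: 54.18
position: [0.6381, 0.1688, 0.3151]
tcp_rot: [[-0.004, -0.478, 0.879], [-0.001, 0.879, 0.478], [-1.0, 0.001, -0.004]]
contact_force: [0.6, 0.6, 0.1]
finger_gap: 0.0667
```

Request:
{"op": "move_arm", "data": {"increments": [[[0.0006,0.068,0.0249],-0.0202],[[0.0006,0.0643,0.0333],-0.0202],[[0.0006,0.0596,0.0412],-0.0202],[[0,0,0],0],[[0,0,0],0]]}}

```text
time: 54.8
position: [0.6141, 0.3389, 0.3143]
tcp_rot: [[-0.003, -0.767, 0.641], [-0.002, 0.641, 0.767], [-1.0, 0.001, -0.003]]
contact_force: [0.6, -0.5, -0.1]
finger_gap: 0.0663
```

Request:
{"op": "move_arm", "data": {"increments": [[[0,0,0],0],[[0,0,0],0]]}}

```text
time: 55.05
position: [0.615, 0.3379, 0.3166]
tcp_rot: [[-0.0, -0.766, 0.643], [-0.0, 0.643, 0.766], [-1.0, 0.0, -0.0]]
contact_force: [-1.0, 0.0, 0.1]
finger_gap: 0.0665
```

```bash
cat > g.py <<'E'
import sys
from h import *
c=sys.argv[1]; near=[float(v) for v in sys.argv[2:4]]; sx,sy,ang=[float(v) for v in sys.argv[4:7]]; h0=None
p,w,s=pose(); print(p.round(4),np.degrees(w),s["time"])
im,m=snap("wrist","lv_"+c); h,g=lever(im,m,c,near)
if len(sys.argv)>7: h=np.array([float(v) for v in sys.argv[7:9]]); g=float(sys.argv[9])
a=plan(*h,.10,g+90); a=plan(*h,.024,g+90,at=a); print("lift"); a=plan(*h,.20,g+90,at=a); a=plan(sx,sy,.20,ang+90,at=a)
E
python3 g.py yellow .6 .3 .6747 -.0150 0
```

```text
[0.615  0.3379 0.3166] 140.00266662022435 55.05
yellow hub [574.7 289.4] size [47.8 44.6] hole [573.2 288.3] end [636.2 364.3] len 96.9 angle end 50.7 edge 50.0
q5 goal -1.99
[[[0.0657,-0.0002,-0.0263],-0.0006],[[0.0657,-0.0001,-0.0263],-0.0006],[[0.0657,0.0,-0.0263],-0.0006]]
[[[0.0475,0.0,0.0],-0.0],[[0.0475,0.0,0.0],-0.0]]
lift
[[[-0.055,0.0,0.0],-0.0],[[-0.055,0.0,0.0],-0.0],[[-0.055,0.0,0.0],-0.0],[[-0.055,0.0,0.0],-0.0]]
[[[-0.0,-0.0563,-0.0358],0.0235],[[-0.0,-0.061,-0.0272],0.0235],[[-0.0,-0.0643,-0.0179],0.0235],[[-0.0,-0.0662,-0.0083],0.0235],[[-0.0,-0.0667,0.0015],0.0235]]
[[[-0.0,-0.0658,0.0113],0.0235]]
```

Request:
{"op": "move_arm", "data": {"increments": [[[0.0657,0,-0.0271],-0.0003],[[0.0657,0,-0.0271],-0.0003],[[0.0657,0,-0.0271],-0.0003],[[0,0,0],0],[[0,0,0],0]]}}

```text
time: 55.72
position: [0.5748, 0.2899, 0.1618]
tcp_rot: [[0.004, -0.771, 0.637], [0.002, 0.637, 0.771], [-1.0, -0.002, 0.004]]
contact_force: [0.7, 0.3, 1.3]
finger_gap: 0.0666
```

Request:
{"op": "move_arm", "data": {"increments": [[[0.0475,0,0],0],[[0.0465,0,0],0],[[0,0,0],0],[[0,0,0],0]]}}

```text
time: 56.22
position: [0.5754, 0.2905, 0.0874]
tcp_rot: [[0.005, -0.771, 0.637], [0.002, 0.637, 0.771], [-1.0, -0.003, 0.005]]
contact_force: [0.3, -0.1, -0.2]
finger_gap: 0.0664
```

Request:
{"op": "move_arm", "data": {"increments": [[[0,0,0],0],[[0,0,0],0],[[0,0,0],0],[[0,0,0],0],[[0,0,0],0]], "fingers": 1, "squeeze": 60}}

```text
time: 56.85
position: [0.5738, 0.2894, 0.0851]
tcp_rot: [[0.002, -0.771, 0.637], [0.0, 0.637, 0.771], [-1.0, -0.001, 0.001]]
contact_force: [-0.8, -1.6, 7.4]
finger_gap: 0.0446
```

Request:
{"op": "move_arm", "data": {"increments": [[[-0.03,0,0],0],[[-0.065,0,0],0],[[-0.065,0,0],0],[[-0.06,0,0],0],[[0,0,0],0]]}}

```text
time: 57.48
position: [0.5746, 0.2901, 0.2647]
tcp_rot: [[0.008, -0.771, 0.637], [0.003, 0.637, 0.771], [-1.0, -0.004, 0.007]]
contact_force: [-0.5, -0.1, -2.6]
finger_gap: 0.0447
```

Request:
{"op": "move_arm", "data": {"increments": [[[0,-0.0563,-0.0358],0.0235],[[0,-0.061,-0.0272],0.0235],[[0,-0.0643,-0.0179],0.0235],[[0,-0.0662,-0.0083],0.0235],[[0,-0.0667,0.0015],0.0235]]}}

```text
time: 58.1
position: [0.6542, 0.0338, 0.2561]
tcp_rot: [[-0.005, -0.137, 0.991], [0.001, 0.991, 0.137], [-1.0, 0.001, -0.005]]
contact_force: [0.1, -0.3, -3.1]
finger_gap: 0.0449
```

Request:
{"op": "move_arm", "data": {"increments": [[[0,-0.0658,0.0133],0.0235],[[0,0,0],0],[[0,0,0],0],[[0,0,0],0]]}}

```text
time: 58.6
position: [0.6725, -0.0139, 0.2585]
tcp_rot: [[-0.002, 0.004, 1.0], [0.001, 1.0, -0.004], [-1.0, 0.001, -0.002]]
contact_force: [-0.5, -0.4, -2.3]
finger_gap: 0.0447
```

```bash
python3 - <<'E'
from h import *
p,w,s=pose(); print(p,np.degrees(w),s["finger_gap"],s["contact_force"])
a=plan(.6747,-.0150,.142,90)
E
```

```text
[ 0.67249895 -0.01390557  0.25848707] 89.79096955149834 0.04471645634913594 [-0.4725929  -0.41753473 -2.28600234]
q5 goal -1.59
[[[0.0719,-0.0014,0.0028],-0.0006]]
```

Request:
{"op": "move_arm", "data": {"increments": [[[0.035,-0.0014,0.0034],0],[[0.0369,0,0],0],[[0,0,0],0],[[0,0,0],0],[[0,0,0],0]]}}

```text
time: 59.22
position: [0.6768, -0.0161, 0.2046]
tcp_rot: [[0.003, 0.005, 1.0], [-0.0, 1.0, -0.005], [-1.0, -0.0, 0.003]]
contact_force: [0.1, 0.7, -2.0]
finger_gap: 0.0442
```

Request:
{"op": "move_arm", "data": {"increments": [[[0,0,0],0],[[0,0,0],0],[[0,0,0],0]]}}

```text
time: 59.6
position: [0.676, -0.0165, 0.2026]
tcp_rot: [[0.0, 0.006, 1.0], [-0.0, 1.0, -0.006], [-1.0, -0.0, 0.0]]
contact_force: [-0.8, -0.5, -2.7]
finger_gap: 0.0448
```

```bash
python3 - <<'E'
from h import *
p,w,s=pose(); print(p,np.degrees(w),s["finger_gap"],s["contact_force"])
a=plan(.6753,-.0150,.131,90.3)
E
```

```text
[ 0.67600342 -0.01649219  0.20255338] 89.67520672335716 0.044829962552904876 [-0.81733276 -0.48253109 -2.74895227]
q5 goal -1.6
[[[0.0157,0.0019,-0.0009],-0.0017]]
```

Request:
{"op": "move_arm", "data": {"increments": [[[0.0157,0.0019,-0.0009],-0.0017],[[0,0,0],0],[[0,0,0],0],[[0.0125,0,0],0],[[0,0,0],0]]}}

```text
time: 60.22
position: [0.675, -0.0149, 0.1789]
tcp_rot: [[-0.001, -0.005, 1.0], [0.0, 1.0, 0.005], [-1.0, 0.0, -0.001]]
contact_force: [0.7, 0.5, -3.1]
finger_gap: 0.0446
```

Request:
{"op": "move_arm", "data": {"increments": [[[0.006,0,0],0],[[0,0,0],0],[[0,0,0],0]]}}

```text
time: 60.6
position: [0.6756, -0.0149, 0.176]
tcp_rot: [[0.001, -0.005, 1.0], [-0.0, 1.0, 0.005], [-1.0, -0.0, 0.001]]
contact_force: [-1.7, -0.4, 3.1]
finger_gap: 0.0449
```

Request:
{"op": "move_arm", "data": {"increments": [[[0.006,0,0],0],[[0,0,0],0],[[0,0,0],0]]}}

```text
time: 60.98
position: [0.6763, -0.015, 0.1705]
tcp_rot: [[0.003, -0.005, 1.0], [-0.0, 1.0, 0.005], [-1.0, -0.0, 0.003]]
contact_force: [4.6, 0.1, 0.3]
finger_gap: 0.0447
```

Request:
{"op": "move_arm", "data": {"increments": [[[0.006,0,0],0],[[0,0,0],0],[[0,0,0],0]]}}

```text
time: 61.35
position: [0.6763, -0.015, 0.1652]
tcp_rot: [[0.003, -0.005, 1.0], [-0.0, 1.0, 0.005], [-1.0, -0.0, 0.003]]
contact_force: [7.8, -0.4, -1.1]
finger_gap: 0.0444
```

Request:
{"op": "move_arm", "data": {"increments": [[[0.006,0,0],0],[[0,0,0],0],[[0,0,0],0]]}}

```text
time: 61.72
position: [0.6763, -0.015, 0.1604]
tcp_rot: [[0.003, -0.005, 1.0], [-0.0, 1.0, 0.005], [-1.0, -0.0, 0.003]]
contact_force: [6.6, -0.9, -1.4]
finger_gap: 0.0446
```

Request:
{"op": "move_arm", "data": {"increments": [[[0.004,0,0.0013],0],[[0,0,0],0],[[0,0,0],0]]}}

```text
time: 62.1
position: [0.6765, -0.015, 0.1567]
tcp_rot: [[0.001, -0.005, 1.0], [-0.0, 1.0, 0.005], [-1.0, -0.0, 0.001]]
contact_force: [6.0, 0.0, -1.5]
finger_gap: 0.0446
```

Request:
{"op": "move_arm", "data": {"increments": [[[0.003,0,0],0],[[0,0,0],0],[[0,0,0],0]]}}

```text
time: 62.48
position: [0.6765, -0.015, 0.1551]
tcp_rot: [[0.001, -0.005, 1.0], [-0.0, 1.0, 0.005], [-1.0, -0.0, 0.001]]
contact_force: [5.3, -0.7, 2.1]
finger_gap: 0.0449
```

Request:
{"op": "move_arm", "data": {"increments": [[[0.002,0,0],0],[[0,0,0],0],[[0,0,0],0]]}}

```text
time: 62.85
position: [0.6765, -0.015, 0.1551]
tcp_rot: [[0.001, -0.005, 1.0], [-0.0, 1.0, 0.005], [-1.0, -0.0, 0.001]]
contact_force: [1.2, 0.1, 8.1]
finger_gap: 0.0446
```

Yellow is seated at the predicted .1551. Blue is next.

Request:
{"op": "move_arm", "data": {"increments": [[[0,0,0],0],[[0,0,0],0],[[0,0,0],0],[[0,0,0],0],[[0,0,0],0]], "fingers": -0.4}}

```text
time: 63.48
position: [0.6761, -0.0149, 0.1531]
tcp_rot: [[-0.001, -0.005, 1.0], [0.0, 1.0, 0.005], [-1.0, 0.0, -0.001]]
contact_force: [-0.3, -0.4, -0.2]
finger_gap: 0.0668
```

Request:
{"op": "move_arm", "data": {"increments": [[[-0.03,0,0],0],[[-0.06,0,0],0],[[-0.07,0,0],0],[[-0.05,0,0],0],[[0,0,0],0]]}}

```text
time: 64.1
position: [0.6779, -0.015, 0.3272]
tcp_rot: [[0.009, -0.005, 1.0], [-0.001, 1.0, 0.005], [-1.0, -0.001, 0.009]]
contact_force: [0.6, -0.0, -0.8]
finger_gap: 0.0667
```

```bash
python3 - <<'E'
from h import *
im,m=snap("top","t18")
try: lever(im,m,"blue",(.44,.35))
except Exception as e: print(e)
a=plan(.4635,.3695,.26,138)
E
```

```text
blue hub [418.5 319.6] size [46.1 41. ] hole [417.6 318.1] end [482.2 392.8] len 97.0 angle end 49.0 edge 46.6
q5 goal -1.74
[[[0.0007,0.0602,-0.033],-0.0166],[[0.0007,0.0633,-0.0266],-0.0166],[[0.0007,0.0658,-0.0199],-0.0166],[[0.0007,0.0675,-0.0129],-0.0166],[[0.0007,0.0685,-0.0059],-0.0166]]
[[[0.0007,0.0687,0.0013],-0.0166],[[0.0007,0.0682,0.0084],-0.0166],[[0.0007,0.0669,0.0155],-0.0166]]
```

Request:
{"op": "move_arm", "data": {"increments": [[[0.0007,0.0602,-0.033],-0.0166],[[0.0007,0.0633,-0.0266],-0.0166],[[0.0007,0.0658,-0.0199],-0.0166],[[0.0007,0.0675,-0.0129],-0.0166],[[0.0007,0.0685,-0.0059],-0.0166]]}}

```text
time: 64.78
position: [0.5409, 0.2264, 0.3156]
tcp_rot: [[-0.004, -0.505, 0.863], [-0.001, 0.863, 0.505], [-1.0, 0.001, -0.004]]
contact_force: [1.1, 1.3, 0.5]
finger_gap: 0.0668
```

Request:
{"op": "move_arm", "data": {"increments": [[[0.0007,0.0687,0.0013],-0.0166],[[0.0007,0.0682,0.0084],-0.0166],[[0.0007,0.0669,0.0155],-0.0166],[[0,0,0],0],[[0,0,0],0]]}}

```text
time: 65.4
position: [0.4622, 0.3689, 0.3149]
tcp_rot: [[-0.002, -0.744, 0.668], [-0.002, 0.668, 0.744], [-1.0, 0.0, -0.003]]
contact_force: [0.2, 0.4, 0.4]
finger_gap: 0.0667
```

Request:
{"op": "move_arm", "data": {"increments": [[[0,0,0],0],[[0,0,0],0],[[0,0,0],0]]}}

```text
time: 65.78
position: [0.4631, 0.3687, 0.317]
tcp_rot: [[0.0, -0.743, 0.669], [0.0, 0.669, 0.743], [-1.0, -0.0, 0.0]]
contact_force: [-0.1, 0.6, 0.6]
finger_gap: 0.0663
```

```bash
python3 g.py blue .44 .35 .6690 .0898 8
```

```text
[0.4631 0.3687 0.317 ] 138.02105231595056 65.775
blue hub [419.1 322.2] size [45.9 42.6] hole [418.4 321. ] end [482.5 394.3] len 96.0 angle end 48.7 edge 48.0
q5 goal -1.76
[[[0.0658,0.0006,-0.0267],-0.0006],[[0.0658,0.0007,-0.0267],-0.0006],[[0.0658,0.0008,-0.0267],-0.0006]]
[[[0.0475,0.0,0.0],-0.0],[[0.0475,0.0,0.0],-0.0]]
lift
[[[-0.055,0.0,0.0],-0.0],[[-0.055,0.0,0.0],-0.0],[[-0.055,0.0,0.0],-0.0],[[-0.055,0.0,0.0],-0.0]]
[[[-0.0,-0.0711,-0.002],0.0188],[[-0.0,-0.0708,0.0064],0.0188],[[-0.0,-0.0696,0.0147],0.0188],[[-0.0,-0.0673,0.0228],0.0188],[[-0.0,-0.0642,0.0306],0.0188]]
[[[-0.0,-0.0601,0.038],0.0188]]
```

Request:
{"op": "move_arm", "data": {"increments": [[[0.0658,0.0007,-0.0277],-0.0005],[[0.0658,0.0007,-0.0277],-0.0005],[[0.0658,0.0007,-0.0277],-0.0005],[[0,0,0],0],[[0,0,0],0]]}}

```text
time: 66.45
position: [0.4189, 0.322, 0.1616]
tcp_rot: [[0.004, -0.75, 0.661], [0.002, 0.661, 0.75], [-1.0, -0.001, 0.004]]
contact_force: [0.3, 0.3, 0.1]
finger_gap: 0.0666
```

Request:
{"op": "move_arm", "data": {"increments": [[[0.0475,0,0],0],[[0.0465,0,0],0],[[0,0,0],0],[[0,0,0],0]]}}

```text
time: 66.95
position: [0.4194, 0.3225, 0.0871]
tcp_rot: [[0.005, -0.751, 0.661], [0.003, 0.661, 0.751], [-1.0, -0.002, 0.005]]
contact_force: [0.0, 0.5, 0.1]
finger_gap: 0.066
```

Request:
{"op": "move_arm", "data": {"increments": [[[0,0,0],0],[[0,0,0],0],[[0,0,0],0],[[0,0,0],0],[[0,0,0],0]], "fingers": 1, "squeeze": 60}}

```text
time: 67.58
position: [0.4177, 0.3211, 0.0848]
tcp_rot: [[0.001, -0.751, 0.661], [0.0, 0.661, 0.751], [-1.0, -0.001, 0.001]]
contact_force: [-1.7, -0.9, 6.0]
finger_gap: 0.0448
```

Request:
{"op": "move_arm", "data": {"increments": [[[-0.03,0,0],0],[[-0.065,0,0],0],[[-0.065,0,0],0],[[-0.06,0,0],0],[[0,0,0],0]]}}

```text
time: 68.2
position: [0.4186, 0.3219, 0.2641]
tcp_rot: [[0.007, -0.751, 0.661], [0.005, 0.661, 0.751], [-1.0, -0.002, 0.008]]
contact_force: [-0.0, 0.3, -3.1]
finger_gap: 0.0446
```

Request:
{"op": "move_arm", "data": {"increments": [[[0,-0.0711,-0.002],0.0188],[[0,-0.0708,0.0064],0.0188],[[0,-0.0696,0.0147],0.0188],[[0,-0.0673,0.0228],0.0188],[[0,-0.0642,0.0306],0.0188]]}}

```text
time: 68.82
position: [0.6251, 0.1255, 0.2558]
tcp_rot: [[-0.006, -0.252, 0.968], [-0.0, 0.968, 0.252], [-1.0, 0.001, -0.005]]
contact_force: [-0.1, 0.3, -2.4]
finger_gap: 0.0447
```

Request:
{"op": "move_arm", "data": {"increments": [[[0,-0.0601,0.038],0.0188],[[0,0,0],0],[[0,0,0],0],[[0,0,0],0],[[0,0,0],0]]}}

```text
time: 69.45
position: [0.6662, 0.0894, 0.2596]
tcp_rot: [[-0.0, -0.141, 0.99], [0.0, 0.99, 0.141], [-1.0, 0.0, -0.0]]
contact_force: [-0.0, -0.5, -2.9]
finger_gap: 0.0448
```

```bash
python3 - <<'E'
from h import *
p,w,s=pose(); print(p,np.degrees(w),s["finger_gap"],s["contact_force"])
a=plan(.6690,.0898,.142,98)
E
```

```text
[0.66616536 0.08936875 0.25961519] 98.12715167378785 0.044846957501965906 [-0.00321303 -0.4689923  -2.85143346]
q5 goal -1.58
[[[0.0366,0.0,0.0018],0.0002],[[0.0366,0.0,0.0018],0.0002]]
```

Request:
{"op": "move_arm", "data": {"increments": [[[0.035,0,0.0033],0.0003],[[0.0369,0,0],0],[[0,0,0],0],[[0,0,0],0],[[0,0,0],0]]}}

```text
time: 70.08
position: [0.6704, 0.089, 0.2046]
tcp_rot: [[0.003, -0.138, 0.99], [0.0, 0.99, 0.138], [-1.0, -0.0, 0.003]]
contact_force: [-1.1, -0.7, -2.5]
finger_gap: 0.0445
```

Request:
{"op": "move_arm", "data": {"increments": [[[0,0,0],0],[[0,0,0],0],[[0,0,0],0]]}}

```text
time: 70.45
position: [0.6696, 0.0887, 0.2024]
tcp_rot: [[0.0, -0.138, 0.99], [0.0, 0.99, 0.138], [-1.0, -0.0, 0.0]]
contact_force: [-0.2, 0.1, -2.1]
finger_gap: 0.0446
```

```bash
python3 - <<'E'
from h import *
p,w,s=pose(); print(p,np.degrees(w),s["finger_gap"],s["contact_force"])
a=plan(.6688,.0898,.131,98)
E
```

```text
[0.66957983 0.08865101 0.20244015] 97.91931193615629 0.044569496071153306 [-0.22574732  0.14616347 -2.0969749 ]
q5 goal -1.58
[[[0.0156,0.0016,-0.0008],-0.0002]]
```

Request:
{"op": "move_arm", "data": {"increments": [[[0.0156,0.0016,-0.0008],0],[[0,0,0],0],[[0,0,0],0],[[0.0125,0,0],0],[[0,0,0],0]]}}

```text
time: 71.08
position: [0.6682, 0.0899, 0.1785]
tcp_rot: [[-0.002, -0.138, 0.99], [-0.0, 0.99, 0.138], [-1.0, 0.0, -0.002]]
contact_force: [0.3, -0.2, -2.9]
finger_gap: 0.0444
```

Request:
{"op": "move_arm", "data": {"increments": [[[0.006,0,0],0],[[0,0,0],0],[[0,0,0],0]]}}

```text
time: 71.45
position: [0.669, 0.0899, 0.1756]
tcp_rot: [[0.001, -0.138, 0.99], [0.0, 0.99, 0.138], [-1.0, -0.0, 0.001]]
contact_force: [0.1, -0.3, 0.9]
finger_gap: 0.0447
```

Request:
{"op": "move_arm", "data": {"increments": [[[0.006,0,0],0],[[0,0,0],0],[[0,0,0],0]]}}

```text
time: 71.82
position: [0.6694, 0.0895, 0.1701]
tcp_rot: [[0.002, -0.138, 0.99], [-0.001, 0.99, 0.138], [-1.0, -0.001, 0.002]]
contact_force: [4.4, -2.0, -3.0]
finger_gap: 0.0446
```

Request:
{"op": "move_arm", "data": {"increments": [[[0.006,0,0],0],[[0,0,0],0],[[0,0,0],0]]}}

```text
time: 72.2
position: [0.6694, 0.0895, 0.1654]
tcp_rot: [[0.002, -0.138, 0.99], [-0.001, 0.99, 0.138], [-1.0, -0.001, 0.002]]
contact_force: [5.1, -2.4, -1.2]
finger_gap: 0.0447
```

Request:
{"op": "move_arm", "data": {"increments": [[[0.006,0,0],0],[[0,0,0],0],[[0,0,0],0]]}}

```text
time: 72.58
position: [0.6694, 0.0895, 0.1606]
tcp_rot: [[0.002, -0.138, 0.99], [-0.001, 0.99, 0.138], [-1.0, -0.001, 0.002]]
contact_force: [5.3, -3.7, -0.6]
finger_gap: 0.0445
```

Request:
{"op": "move_arm", "data": {"increments": [[[0.004,-0.0004,0.001],0],[[0,0,0],0],[[0,0,0],0]]}}

```text
time: 72.95
position: [0.6696, 0.0895, 0.1568]
tcp_rot: [[0.0, -0.138, 0.99], [-0.0, 0.99, 0.138], [-1.0, -0.0, 0.0]]
contact_force: [4.3, -3.4, -0.6]
finger_gap: 0.045
```

Request:
{"op": "move_arm", "data": {"increments": [[[0.003,0,0],0],[[0,0,0],0],[[0,0,0],0]]}}

```text
time: 73.32
position: [0.6696, 0.0895, 0.1549]
tcp_rot: [[0.0, -0.138, 0.99], [-0.001, 0.99, 0.138], [-1.0, -0.001, 0.0]]
contact_force: [3.0, -3.6, 0.9]
finger_gap: 0.0447
```

Request:
{"op": "move_arm", "data": {"increments": [[[0.0025,0,0],0],[[0,0,0],0],[[0,0,0],0]]}}

```text
time: 73.7
position: [0.6697, 0.0895, 0.1548]
tcp_rot: [[0.0, -0.138, 0.99], [-0.001, 0.99, 0.138], [-1.0, -0.001, -0.0]]
contact_force: [-2.1, -4.6, 8.7]
finger_gap: 0.0444
```

Request:
{"op": "move_arm", "data": {"increments": [[[0,0,0],0],[[0,0,0],0],[[0,0,0],0],[[0,0,0],0],[[0,0,0],0]], "fingers": -0.4}}

```text
time: 74.32
position: [0.6694, 0.0898, 0.1527]
tcp_rot: [[-0.001, -0.138, 0.99], [0.0, 0.99, 0.138], [-1.0, 0.0, -0.001]]
contact_force: [0.0, -0.3, 0.0]
finger_gap: 0.0666
```

Request:
{"op": "move_arm", "data": {"increments": [[[-0.03,0,0],0],[[-0.06,0,0],0],[[-0.07,0,0],0],[[-0.07,0,0],0],[[-0.05,0,0],0]]}}

```text
time: 74.95
position: [0.6698, 0.0898, 0.3807]
tcp_rot: [[0.004, -0.138, 0.99], [0.0, 0.99, 0.138], [-1.0, -0.0, 0.004]]
contact_force: [0.5, -0.4, 0.4]
finger_gap: 0.0664
```

```bash
python3 - <<'E'
from h import *
plan(.63,-.015,.40,93.2)
E
```

```text
q5 goal -1.65
[[[-0.0326,-0.0409,-0.0224],0.0044],[[-0.0326,-0.0415,-0.0213],0.0044],[[-0.0326,-0.0421,-0.0202],0.0044]]
```

All three levers are seated. I move the arm away for the final views, which cover the whole scene from the top and the fit from the wrist.

Request:
{"op": "move_arm", "data": {"increments": [[[-0.03,-0.0435,0.008],0.0044],[[-0.03,-0.0435,0.008],0.0044],[[-0.03,-0.0435,0.008],0.0044],[[0,0,0],0],[[0,0,0],0]]}}

```text
time: 75.58
position: [0.7, -0.0115, 0.4481]
tcp_rot: [[-0.001, -0.056, 0.998], [0.001, 0.998, 0.056], [-1.0, 0.001, -0.001]]
contact_force: [0.6, 0.5, -0.4]
finger_gap: 0.0668
```

```bash
python3 - <<'E'
from h import *
p,w,s=pose(); print(p,np.degrees(w),s["time"])
im,m=snap("wrist","w20"); np.save("w20m.npy",m["pose"])
cv2.imwrite("pics/w20c.png",cv2.resize(im[:300,60:500,::-1],None,fx=1.8,fy=1.8,interpolation=cv2.INTER_CUBIC))
E
```

```text
[ 0.69995485 -0.01148155  0.44810759] 93.1896123693609 75.575
```

View pics/w20c.png

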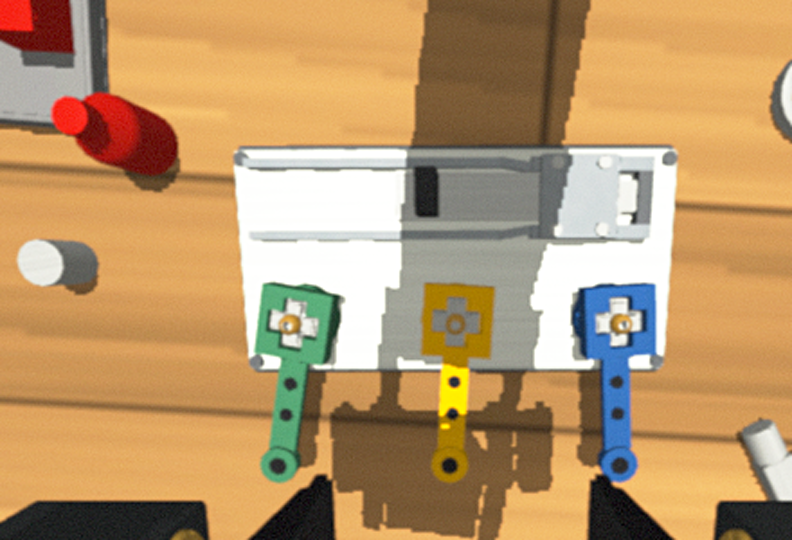

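The view shows all three levers flat on their collars, arms along the pointers, and the steel bar's tip against the stop at crop (637,197). The bottle and socket look undisturbed. One numeric check of the tray, then I hand in.

```bash
python3 - <<'E'
from h import *
im,m=snap("top","t21"); print([(a,ray(m,q,.04)[0,:2].round(3).tolist()) for a,q,b in blobs(mask(im,"red"),60)])
a=cv2.imread("pics/top0.png"); b=im[:,:,::-1]
for n,(x,y,w,h) in dict(race=(232,213,32,32),mallet=(175,98,90,65),socket=(460,158,25,24),bottle=(436,190,30,28)).items(): print(n,"mean diff",cv2.absdiff(a[y:y+h,x:x+w],np.ascontiguousarray(b[y:y+h,x:x+w])).mean().round(1))
print(ticket.close_job())
E
```

```text
[(571, [0.639, -0.672]), (364, [0.569, -0.248]), (893, [0.435, -0.374]), (364, [0.491, -0.313]), (372, [0.441, -0.313]), (365, [0.368, -0.312])]
race mean diff 3.8
mallet mean diff 3.3
socket mean diff 3.0
bottle mean diff 2.9
the job is handed in; nothing more can be done
None
```

The job is handed in after about 76 s of robot time, and every check I made came out as required. `close_job` reports no verdict, so the result is not confirmed.

- **Tray:** The three dust caps stand upright in it at about (.368/.441/.491, -.313). The red bar lies flat beside them at about (.435, -.374).
- **Steel bar:** It went under the bridge tip first and met the stop where predicted, at handle y -.038. I pushed to about 19 N, then eased off and released. In the last picture its tip touches the stop face.
- **Levers:** The green, yellow and blue levers are on their matching shafts. Each bottomed at its predicted height (TCP z .1534, .1551 and .1548 m), and the last wrist view shows the arms along the pointers. Yellow and blue met 4 to 8 N of side force while going on, so I shifted the tool slightly to relieve it.
- **Bystanders:** The race, mallet, socket and bottle look unchanged between the first and last top pictures. I did not compare the box. I never reached for the orange and purple look-alikes.
- **Setbacks and disagreements:** My first grasp of the green shaft's cap missed because the fingers close slowly, and the second try held. The wrist camera gave the shaft spacing 1 to 2 mm short of 105 mm, so I used positions consistent with the given geometry, and the shafts were where that put them.

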